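# Hang the wrench up and hold the toolbox open

### The job

The big combination wrench has been left lying on the shut toolbox: first hang it by its ring on the empty middle hook of the tool rack, between the two smaller wrenches, and leave it hanging there. Then lift the toolbox lid and hold it open at about 60 degrees, because its struts are gone and it falls shut by itself. Finish while still holding the lid there, steady, and do not push over or knock down the other things.

Things in the scene. Friction and masses are not known exactly. Their poses are not given: they have to be found in the camera images.
- wrench: big steel combination wrench, 212 mm long, 0.2 kg, lying flat on the lid. Origin: centre of its underside at mid-shank, near its balance point; x along the shank to the ring end, z out of its upper face. Shank 15 mm wide, 6 mm thick, 2 mm clear of the lid, free to grip 40 mm either way. Ring 31 mm across, hole 20 mm, 10 mm thick; open jaw at the -x end 37 mm wide, 10 mm thick
- wrench_ring (a point): centre of the wrench's ring hole, 85 mm from the wrench's origin along its x and 5 mm up; axes as the wrench
- toolbox: dark steel toolbox, fixed to the bench, 380 mm wide (its y), 200 mm deep (its x), 128 mm high with the lid shut. Origin: centre of its underside on the bench; x points from its front to its hinge side, away from the robot, z up. Top of the shut lid flat, 128 mm above the bench
- lid_bar (a point): middle of the lid's bar handle: a round steel tube of 14 mm diameter running along the toolbox's y in front of the lid, clear for 120 mm between its two stand-offs, its axis 40 mm in front of the lid's front (33 mm free gap behind it) and 113 mm above the bench when shut. The point turns with the lid
- lid_hinge (a point): middle of the hinge line on the toolbox's far upper rim, 100 mm above the bench, axis along the toolbox's y; lid_bar lies 246 mm in front of it and 13 mm above it when shut
- lid (a joint): opening angle of the lid in rad: 0 shut, grows as the front is lifted, stop at 1.75. No spring and next to no friction: the lid (0.85 kg or so) falls shut when let go; lifting it by the bar takes about 4 N
- rack: fixed steel tool rack: foot 150 x 270 x 12 mm, two posts 240 mm apart and 257 mm high, a cross rail 50 mm behind the origin, three J hooks 85 mm apart (y) standing out towards the robot; the outer two carry the smaller wrenches, the middle one is empty. Origin: centre of the foot's underside; x from the hooks to the rail, away from the robot, y along the rail, z up
- hook_seat (a point): low point of the middle hook, on the rod's axis, 232 mm above the bench, where a ring comes to hang; axes as the rack. The rod is 5 mm thick; from the seat it rises slightly for 62 mm to the rail (x) and in front bends up into the tip
- hook_tip (a point): top end of the upturned tip of the middle hook, 262 mm above the bench and 12 mm in front of the seat (-x of the rack); the tip stands 30 mm higher than the seat and is nearly upright
- wrench_mid: smaller combination wrench, 176 mm long, loose, hanging by its ring on the outer hook at the rack's +y; origin in the middle of the shank; leave it hanging
- wrench_small: smallest combination wrench, 147 mm long, loose, hanging by its ring on the outer hook at the rack's -y; origin in the middle of the shank; leave it hanging
- paint_tin: paint tin 100 mm across and 120 mm high, full weight 0.8 kg, standing on the bench behind the work; origin at the centre of its underside; leave it alone
- tape_measure: tape measure 72 x 40 x 56 mm standing on the bench behind the work; origin at the centre of its underside; leave it alone

How it is judged:
By the outcome, as a careful person would: the job done as asked, in the order asked, and still so for the second after the job is handed in, while the arm keeps its last pose, push and grip.
It also fails if it takes over 72 s, if anything falls off the work surface, if the arm or the gripper's body presses on something with over 40 N, if the wrist force passes 120 N, or if a joint passes its speed limit or range.

### The arm

A 6-joint arm with a two-finger parallel gripper is mounted at the origin on the work surface. World frame = base frame: x ahead of the robot, y to its left, z up, the work surface at z = 0. Lengths are in m, angles in rad, forces in N, time in s.
With the tool pointing down it reaches from about 0.275 to 0.75 m from the base axis. Payload 10.2 kg.
Tool frame: the origin (TCP) lies at the very end of the fingers, on their centre line; the grasp point (between the pads) lies grasp_offset behind it (grasp_offset is the distance from the TCP to the grasp point, in m); z points along the fingers, y is the line along which they close (so a half turn about z gives the same grasp; the last joint's range is limited). The gripper opens to 85 mm and grips with 20 to 120 N. Pads are 22 mm wide; open, the fingers measure 114 mm over their backs; the gripper's body (76 mm by 85 mm) begins 54 mm behind the grasp point. The pads swing forward as they close: fully open they stand 13 mm farther back than shut.
Start: joints at [1.058, 0.313, 1.498, -0, 1.331, -0.223], TCP at [0.15, 0.503, 0.231] pointing down, gripper open.
Joint ranges: [-2.94, 2.94], [-0.97, 2.17], [0.19, 2.56], [-1.23, 4.37], [0.02, 3.11], [-2.88, 2.88]. Speed limits (rad/s): [2.39, 2.39, 3.01, 3.14, 3.14, 3.14].

### API

Orientations are given as a rotation vector (axis times angle).
In Python, from workcell import * gives the robot as it stands.
- The arm moves only by the tool servo_tool, never from a script. Its argument "motion" is a list of rows, each an object of numbers: "tx", "ty", "tz": the shift along the tool's x, y, z scaled (see below); "rx", "ry", "rz": the turn, a rotation vector about the tool's x, y, z scaled (see below); "claw": the gripper's target within -1 to 1 (fully open at 1, half-way at 0, shut at -1). A call has 1 to 12 rows; each row shifts and turns the commanded pose from where the row before left it, along the tool's axes as they then stand; what a row does not reach is not made up. The controller multiplies each number of a shift by 80 cm and each number of a turn by 180 degrees. A row lasts 1/12 s, in which the tool goes at most 41.7 mm and 7.16 degrees, less where a joint would pass 70% of its speed; a pose out of reach is approached as far as the arm can. A call with a number of a shift or a turn outside -1 to 1 is refused whole. A call with a gripper value outside its range is refused whole. The fingers move at their own pace and stop on an object; "force" is the grip in N (left out, the last holds). Time passes only in rows, so rows that do not move let the fingers close. It gives the time, the measured TCP pose, the force, the opening and the grip force at its end, in the units of the state.
- observe(): the state, without advancing time (a new reading comes with each control period).
- capture(name): name is "scene" or "top" or "wrist"; returns a dict with "frame" (400x640x3 uint8, blue, green, red), "range_z" (400x640 float32, m along the optical axis (not along the pixel's ray), 0 where there is no reading), "fx", "fy", "cx", "cy" (pixels), "cam_to_world" (4x4, takes a point from camera to world coordinates); the wrist camera has in their place "mount" (4x4, takes a point from camera to tool coordinates, whose origin is the TCP and whose axes are the flange's). Camera axes: x right, y up, looking along -z (the intrinsics and any distortion apply to the point x, -y, -z); pixel columns grow to the right and rows downward; lengths in m; the calibration is good to about 2 mm. The wrist camera is an equidistant fisheye: a pixel r from the principal point sees the ray r / f radians off the axis. A picture is of the moment at which its call begins: read the wrist's pose just before it.
- sign_off(): hands the job in; it is judged then, once.
The state is a dict: "t": time; "q": joint angles; "joint_velocities": joint speeds; "effort": joint torques, N m; "tcp_pos": TCP position; "tool_rot": TCP orientation; "ft_force": force on the tool from outside, world axes, zero at the start; "torque": the same for the moment, N m; "width": finger opening in m; "grasp_force": force on a finger pad.
Only numpy, scipy, OpenCV 4.12 (cv2) and the standard library are available. Lean on these libraries where they do the work, as an engineer would, in place of code of your own. Each camera call takes 0.05 s, during which the arm holds its last target. There are 200 camera calls.

## Working session

There is one attempt and no reset: what is moved stays moved. The work goes in short steps, Python scripts to look and compute and a tool call to move; the robot and the scene stay as the last step left them, time stands still between calls to the robot, and variables do not carry over. Pictures are saved under pics/ and viewed, at most 10 in all, crops included, and the job is handed in when it is done.

Besides the shell and the picture viewer there is one more tool, called as name([rows], argument=value, ...), one row to a line, values as JSON. servo_tool: Moves the arm, as the interface text tells. Shifts and turns lie within -1 to 1; 1 stands for 80 cm of shift or 180 degrees of turn. Its arguments: {"type":"object","properties":{"motion":{"type":"array"},"force":{"type":"number"}},"required":["motion"]}

```bash
mkdir -p pics; ls
cat > h.py <<'E'
from workcell import *
import numpy as np, cv2
from scipy.spatial.transform import Rotation as R
def world(c):
    h,w=c["range_z"].shape; v,u=np.mgrid[:h,:w]; z=c["range_z"]
    P=np.stack([(u-c["cx"])/c["fx"]*z,-(v-c["cy"])/c["fy"]*z,-z],-1)
    M=np.array(c["cam_to_world"]); return P@M[:3,:3].T+M[:3,3]
E
python3 - <<'E'
from h import *
o=observe(); print(o)
for n in("scene","top"):
    c=capture(n); cv2.imwrite(f"pics/{n}0.png",c["frame"]); np.savez(f"{n}0.npz",W=world(c),F=c["frame"],Z=c["range_z"],K=[c["fx"],c["fy"],c["cx"],c["cy"]],M=c["cam_to_world"]); print(c["cam_to_world"],c["fx"],[k for k in c])
E
```

```text
pics
{'t': 0.0, 'q': array([ 1.05759390e+00,  3.13428194e-01,  1.49845838e+00, -2.00303568e-05,
        1.33101280e+00, -2.23419142e-01]), 'joint_velocities': array([-0.00071285, -0.00033472,  0.0009951 , -0.0021464 , -0.00010578,
        0.00037328]), 'effort': array([-2.91311892e-05, -4.12274730e+01, -2.59734625e+01, -2.09704740e-04,
        4.23860532e-03, -5.42828182e-07]), 'tcp_pos': array([0.14990615, 0.50286159, 0.23073822]), 'tool_rot': array([-4.53526703e-01, -3.10822657e+00,  1.92565318e-03]), 'ft_force': array([ 0.31671364, -0.71758255,  0.24491749]), 'torque': array([-0.02764507,  0.01135074,  0.00310477]), 'grasp_force': 0.0, 'width': 0.08565069348081253}
[[ 0.17046521 -0.67259032  0.72011379  1.27966012]
 [ 0.98531756  0.12342252 -0.11796687 -0.08906017]
 [-0.00953489  0.72965002  0.6837543   0.82218707]
 [ 0.          0.          0.          1.        ]] 418.06220041962973 ['frame', 'range_z', 'fx', 'fy', 'cx', 'cy', 'cam_to_world']
[[-0.01434776  0.99048675 -0.13685812  0.47772506]
 [-0.99954135 -0.0178583  -0.02445764  0.00689987]
 [-0.02666902  0.13644444  0.99028868  1.02652804]
 [ 0.          0.          0.          1.        ]] 366.1305311574161 ['frame', 'range_z', 'fx', 'fy', 'cx', 'cy', 'cam_to_world']
```

View pics/scene0.png

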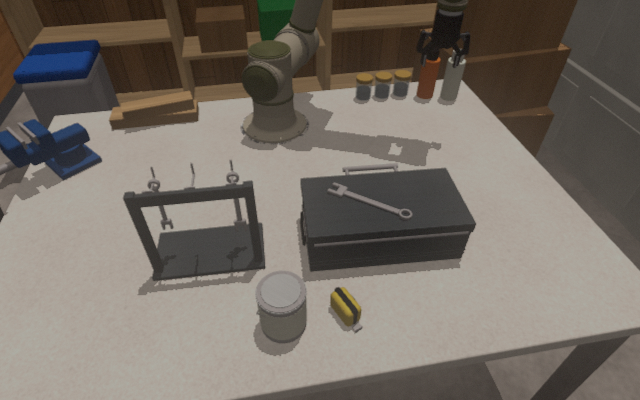

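View pics/top0.png

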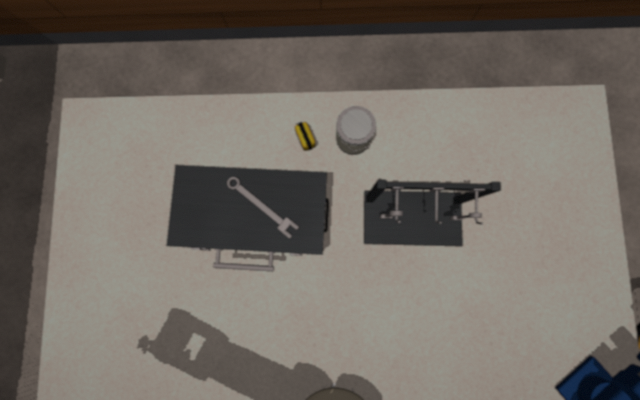

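The top view shows the toolbox (170–330, 165–255) with the wrench on it, ring at (233,184) and jaw at (290,228). The bar runs (215–273, 267), and the rack is at (365–500, 180–245) with the middle hook tip near (437,220). Next I measure these.

Run:
```python
from h import *
d=np.load("top0.npz"); W,F=d["W"],d["F"]; g=F.max(2)
z=W[...,2]
def box(u0,u1,v0,v1):
    m=np.zeros(g.shape,bool); m[v0:v1,u0:u1]=1; return m
# lid
m=box(160,340,160,260)&(abs(z-.128)<.012)
r=cv2.minAreaRect((W[m][:,:2]*1000).astype(np.float32)); print("lid",r,np.median(z[m]))
# wrench
m=box(215,305,172,245)&(g>110)&(z>.1)
P=W[m]; c=P[:,:2].mean(0); _,_,vt=np.linalg.svd(P[:,:2]-c); a=vt[0]
t=(P[:,:2]-c)@a; s=(P[:,:2]-c)@vt[1]; print("wrench",c,a,t.min(),t.max(),s.min(),s.max(),np.median(P[:,2]),m.sum())
# ends
for lo,hi in((t.min(),t.min()+.03),(t.max()-.03,t.max())):
    k=(t>=lo)&(t<=hi); print(P[k].mean(0))
k=abs(t)<.045; cc=P[k][:,:2]; print("shank mean",cc.mean(0), np.linalg.svd(cc-cc.mean(0))[2][0])
m=box(205,285,255,275)&(g>110)&(z>.08)&(z<.14); P=W[m]; print("bar",P.mean(0),P.min(0),P.max(0),m.sum())
# rack
m=box(350,475,185,260)&(g<90)&(z<.03); r=cv2.minAreaRect((W[m][:,:2]*1000).astype(np.float32)); print("foot",r)
m=box(355,510,170,210)&(abs(z-.257)<.015)&(g<100); r=cv2.minAreaRect((W[m][:,:2]*1000).astype(np.float32)); print("rail",r)
for n,(u0,u1,v0,v1) in dict(top=(340,520,165,260)).items():
    b=cv2.resize(F[v0:v1,u0:u1],None,fx=4,fy=4,interpolation=cv2.INTER_CUBIC)
d2=np.load("scene0.npz"); F2=d2["F"]
b2=cv2.resize(F2[140:290,120:280],None,fx=4,fy=4,interpolation=cv2.INTER_CUBIC)
b=cv2.resize(b,None,fx=.888,fy=.55)
cv2.imwrite("pics/rack.png",b2)
m=box(425,450,188,230)&(z>.2)
v,u=np.nonzero(m)
for i in range(0,len(v),4): print(u[i],v[i],W[v[i],u[i]].round(3))
```

```text
lid ((563.5751342773438, 211.0626220703125), (386.49957275390625, 232.2354736328125), 86.04574584960938) 0.12849828907356609
wrench [0.56755644 0.15487655] [-0.63203313 -0.77494137] -0.10188188091317621 0.1714496661403724 -0.02391211264673987 0.01700518512537128 0.1369928745187144 400
[0.62276591 0.2217659  0.13621605]
[0.47772506 0.00689987 1.02652804]
shank mean [0.56673307 0.15419561] [-0.63996687 -0.7684025 ]
bar [0.43551461 0.21820316 0.11863122] [0.42416375 0.14533291 0.11006755] [0.46227536 0.29296289 0.12314543] 289
foot ((557.9654541015625, -235.08302307128906), (287.1854553222656, 154.4680938720703), 88.111572265625)
rail ((599.6399536132812, -225.6747589111328), (259.67041015625, 29.2989501953125), 87.24458312988281)
425 188 [ 0.6   -0.202  0.244]
429 188 [ 0.6   -0.21   0.245]
433 188 [ 0.598 -0.215  0.257]
437 188 [ 0.598 -0.224  0.256]
441 188 [ 0.598 -0.232  0.256]
445 188 [ 0.599 -0.242  0.251]
449 188 [ 0.598 -0.251  0.25 ]
428 189 [ 0.6   -0.212  0.231]
432 189 [ 0.597 -0.215  0.25 ]
436 189 [ 0.596 -0.222  0.253]
440 189 [ 0.596 -0.23   0.256]
444 189 [ 0.599 -0.245  0.235]
448 189 [ 0.599 -0.254  0.235]
431 190 [ 0.597 -0.217  0.237]
435 190 [ 0.596 -0.224  0.242]
439 190 [ 0.596 -0.233  0.24 ]
431 191 [ 0.597 -0.22   0.223]
435 191 [ 0.594 -0.224  0.242]
448 191 [0.478 0.007 1.027]
428 193 [0.478 0.007 1.027]
435 194 [ 0.587 -0.223  0.241]
436 195 [ 0.585 -0.226  0.24 ]
436 197 [ 0.581 -0.225  0.24 ]
436 199 [ 0.577 -0.225  0.24 ]
436 201 [ 0.573 -0.225  0.238]
436 203 [ 0.568 -0.225  0.24 ]
436 205 [ 0.564 -0.225  0.238]
435 207 [ 0.56  -0.223  0.237]
435 209 [ 0.555 -0.222  0.24 ]
435 211 [ 0.551 -0.223  0.236]
435 213 [ 0.547 -0.222  0.237]
435 215 [ 0.543 -0.223  0.234]
435 217 [ 0.539 -0.223  0.233]
430 219 [0.478 0.007 1.027]
436 220 [ 0.532 -0.223  0.237]
438 221 [ 0.528 -0.221  0.258]
438 222 [ 0.526 -0.221  0.259]
439 223 [ 0.524 -0.221  0.264]
```

View pics/rack.png

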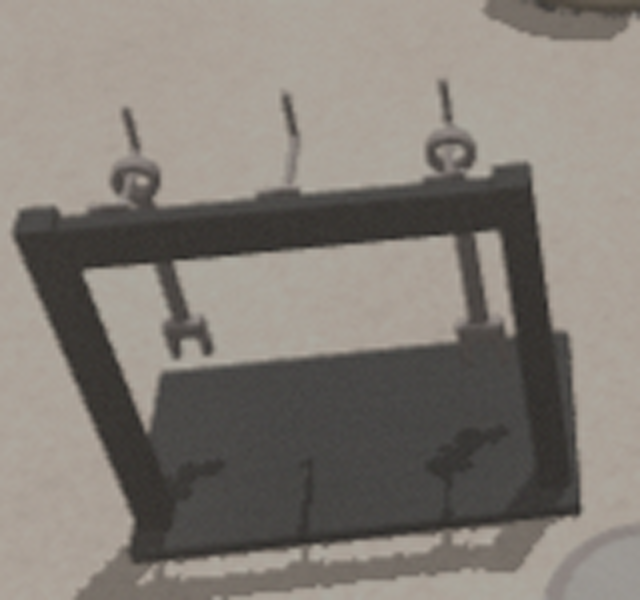

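```bash
cat >> h.py <<'E'
from scipy.linalg import expm, logm
def pose(o=None):
    o=o or observe(); T=np.eye(4); T[:3,:3]=R.from_rotvec(o["tool_rot"]).as_matrix(); T[:3,3]=o["tcp_pos"]; return T
def rows(T0,T1,n=None,frac=.8):
    "equal rows (body steps) leading from T0 to T1"
    D=np.linalg.inv(T0)@T1
    if n is None:
        n=int(np.ceil(max(np.linalg.norm(D[:3,3])/.0417,np.linalg.norm(R.from_matrix(D[:3,:3]).as_rotvec())/np.radians(7.16))/frac)) or 1
    S=np.real(expm(logm(D)/n)); w=R.from_matrix(S[:3,:3]).as_rotvec()
    print(n,"x",dict(zip("tx ty tz rx ry rz".split(),np.r_[S[:3,3]/.8,w/np.pi].round(4).tolist())))
    return T1
def tool(yaw_x,pitch,flip=-1):
    """wrench x heading yaw_x, raised by pitch; A = lean of the tool towards the ring"""
    wx=np.array([np.cos(yaw_x)*np.cos(pitch),np.sin(yaw_x)*np.cos(pitch),np.sin(pitch)])
    wy=np.array([-np.sin(yaw_x),np.cos(yaw_x),0]); return np.stack([wx,wy,np.cross(wx,wy)],1)
def grip(W,p,A,off,flip=-1):
    "tool pose: grasp point at p, wrench axes W, lean A"
    z=-W[:,2]*np.cos(A)-W[:,0]*np.sin(A); y=flip*W[:,1]; T=np.eye(4)
    T[:3,:3]=np.stack([np.cross(y,z),y,z],1); T[:3,3]=np.asarray(p)+off*z; return T
E
python3 - <<'E'
from h import *
print(grasp_offset)
A=np.radians(30); W=tool(np.radians(50.5),0); p=np.array([.5687,.1563,.135])
T1=grip(W,p+[0,0,.09],A,grasp_offset); print(T1.round(3))
rows(pose(),T1)
E
```

```text
0.0187
[[ 0.551  0.772 -0.318  0.563]
 [ 0.668 -0.636 -0.386  0.149]
 [-0.5   -0.    -0.866  0.209]
 [ 0.     0.     0.     1.   ]]
21 x {'tx': -0.0325, 'ty': 0.019, 'tz': 0.0078, 'rx': 0.0078, 'ry': -0.0052, 'rz': 0.0291}
```

Run:
```python
from h import *
A=np.radians(15); W=tool(np.radians(50.5),0); p=np.array([.5687,.1563,.136])
T1=grip(W,p+[0,0,.08],A,0.003); print(T1.round(3))
rows(pose(),T1,22)
```

```text
[[ 0.614  0.772 -0.165  0.568]
 [ 0.745 -0.636 -0.2    0.156]
 [-0.259 -0.    -0.966  0.213]
 [ 0.     0.     0.     1.   ]]
22 x {'tx': -0.0312, 'ty': 0.0187, 'tz': 0.0041, 'rx': 0.0037, 'ry': -0.0025, 'rz': 0.0283}
```

servo_tool([
  {"tx": -0.0312,"ty": 0.0187,"tz": 0.0041,"rx": 0.0037,"ry": -0.0025,"rz": 0.0283,"claw": 0.2},
  {"tx": -0.0312,"ty": 0.0187,"tz": 0.0041,"rx": 0.0037,"ry": -0.0025,"rz": 0.0283,"claw": 0.2},
  {"tx": -0.0312,"ty": 0.0187,"tz": 0.0041,"rx": 0.0037,"ry": -0.0025,"rz": 0.0283,"claw": 0.2},
  {"tx": -0.0312,"ty": 0.0187,"tz": 0.0041,"rx": 0.0037,"ry": -0.0025,"rz": 0.0283,"claw": 0.2},
  {"tx": -0.0312,"ty": 0.0187,"tz": 0.0041,"rx": 0.0037,"ry": -0.0025,"rz": 0.0283,"claw": 0.2},
  {"tx": -0.0312,"ty": 0.0187,"tz": 0.0041,"rx": 0.0037,"ry": -0.0025,"rz": 0.0283,"claw": 0.2},
  {"tx": -0.0312,"ty": 0.0187,"tz": 0.0041,"rx": 0.0037,"ry": -0.0025,"rz": 0.0283,"claw": 0.2},
  {"tx": -0.0312,"ty": 0.0187,"tz": 0.0041,"rx": 0.0037,"ry": -0.0025,"rz": 0.0283,"claw": 0.2},
  {"tx": -0.0312,"ty": 0.0187,"tz": 0.0041,"rx": 0.0037,"ry": -0.0025,"rz": 0.0283,"claw": 0.2},
  {"tx": -0.0312,"ty": 0.0187,"tz": 0.0041,"rx": 0.0037,"ry": -0.0025,"rz": 0.0283,"claw": 0.2},
  {"tx": -0.0312,"ty": 0.0187,"tz": 0.0041,"rx": 0.0037,"ry": -0.0025,"rz": 0.0283,"claw": 0.2},
], force=80)

```text
t: 1.02
tcp_pos: [0.4529, 0.4408, 0.2023]
tool_rot: [1.826, 2.468, -0.208]
ft_force: [-0.1, -0.5, -0.5]
width: 0.0511
grasp_force: 0.0
```

```bash
cat > t.py <<'E'
from h import *
A=np.radians(15); W=tool(np.radians(50.5),0); p=np.array([.5687,.1563,.136])
T1=grip(W,p+[0,0,.08],A,0.003)
o=observe(); print(o["q"].round(3),o["tcp_pos"].round(3)); rows(pose(o),T1)
E
python3 t.py
```

```text
[ 0.628  0.65   1.066 -0.102  1.536  0.341] [0.453 0.441 0.202]
10 x {'tx': -0.0342, 'ty': 0.0203, 'tz': 0.0044, 'rx': 0.0041, 'ry': -0.0027, 'rz': 0.031}
```

servo_tool([
  {"tx": -0.0311,"ty": 0.0185,"tz": 0.004,"rx": 0.0037,"ry": -0.0025,"rz": 0.0282},
  {"tx": -0.0311,"ty": 0.0185,"tz": 0.004,"rx": 0.0037,"ry": -0.0025,"rz": 0.0282},
  {"tx": -0.0311,"ty": 0.0185,"tz": 0.004,"rx": 0.0037,"ry": -0.0025,"rz": 0.0282},
  {"tx": -0.0311,"ty": 0.0185,"tz": 0.004,"rx": 0.0037,"ry": -0.0025,"rz": 0.0282},
  {"tx": -0.0311,"ty": 0.0185,"tz": 0.004,"rx": 0.0037,"ry": -0.0025,"rz": 0.0282},
  {"tx": -0.0311,"ty": 0.0185,"tz": 0.004,"rx": 0.0037,"ry": -0.0025,"rz": 0.0282},
  {"tx": -0.0311,"ty": 0.0185,"tz": 0.004,"rx": 0.0037,"ry": -0.0025,"rz": 0.0282},
  {"tx": -0.0311,"ty": 0.0185,"tz": 0.004,"rx": 0.0037,"ry": -0.0025,"rz": 0.0282},
  {"tx": -0.0311,"ty": 0.0185,"tz": 0.004,"rx": 0.0037,"ry": -0.0025,"rz": 0.0282},
  {"tx": -0.0311,"ty": 0.0185,"tz": 0.004,"rx": 0.0037,"ry": -0.0025,"rz": 0.0282},
  {"tx": -0.0311,"ty": 0.0185,"tz": 0.004,"rx": 0.0037,"ry": -0.0025,"rz": 0.0282},
  {},
])

```text
invalid input
```

```bash
cat >> h.py <<'E'
def wray(c,T,uv):
    "world rays of wrist pixels"
    uv=np.asarray(uv,float).reshape(-1,2); d=uv-[c["cx"],c["cy"]]; r=np.hypot(*d.T)+1e-9; th=r/c["fx"]
    D=np.c_[d[:,0]/r*np.sin(th),-d[:,1]/r*np.sin(th),-np.cos(th)]; M=T@np.array(c["mount"])
    return M[:3,3],D@M[:3,:3].T
E
python3 t.py
python3 - <<'E'
from h import *
T=pose(); c=capture("wrist"); cv2.imwrite("pics/w1.png",c["frame"]); print(c["fx"],c["cx"],np.array(c["mount"]).round(3))
np.savez("w1.npz",T=T,**c)
E
```

```text
[ 0.628  0.65   1.066 -0.102  1.536  0.341] [0.453 0.441 0.202]
10 x {'tx': -0.0342, 'ty': 0.0203, 'tz': 0.0044, 'rx': 0.0041, 'ry': -0.0027, 'rz': 0.031}
309.70691628693146 318.5245287567774 [[ 0.001  0.957  0.289  0.073]
 [ 1.    -0.001 -0.    -0.   ]
 [-0.     0.289 -0.957 -0.143]
 [ 0.     0.     0.     1.   ]]
```

View pics/w1.png

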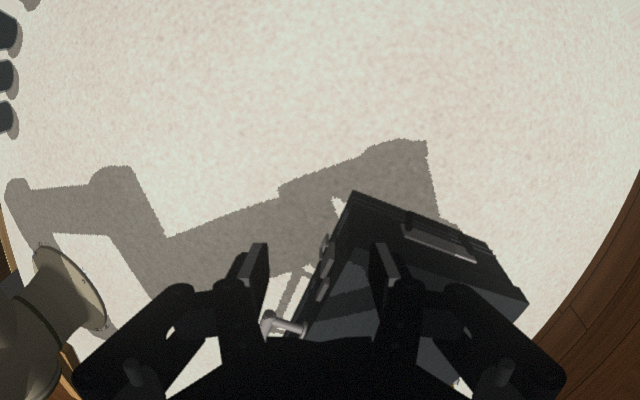

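The empty row was refused, so this view shows only the half-way pose: fingers at (260,275) and (385,275), toolbox at (430,290). I'll continue with rows that all have numbers.

servo_tool([
  {"tx": -0.0311,"ty": 0.0185,"tz": 0.004,"rx": 0.0037,"ry": -0.0025,"rz": 0.0282},
  {"tx": -0.0311,"ty": 0.0185,"tz": 0.004,"rx": 0.0037,"ry": -0.0025,"rz": 0.0282},
  {"tx": -0.0311,"ty": 0.0185,"tz": 0.004,"rx": 0.0037,"ry": -0.0025,"rz": 0.0282},
  {"tx": -0.0311,"ty": 0.0185,"tz": 0.004,"rx": 0.0037,"ry": -0.0025,"rz": 0.0282},
  {"tx": -0.0311,"ty": 0.0185,"tz": 0.004,"rx": 0.0037,"ry": -0.0025,"rz": 0.0282},
  {"tx": -0.0311,"ty": 0.0185,"tz": 0.004,"rx": 0.0037,"ry": -0.0025,"rz": 0.0282},
  {"tx": -0.0311,"ty": 0.0185,"tz": 0.004,"rx": 0.0037,"ry": -0.0025,"rz": 0.0282},
  {"tx": -0.0311,"ty": 0.0185,"tz": 0.004,"rx": 0.0037,"ry": -0.0025,"rz": 0.0282},
  {"tx": -0.0311,"ty": 0.0185,"tz": 0.004,"rx": 0.0037,"ry": -0.0025,"rz": 0.0282},
  {"tx": -0.0311,"ty": 0.0185,"tz": 0.004,"rx": 0.0037,"ry": -0.0025,"rz": 0.0282},
  {"tx": -0.0311,"ty": 0.0185,"tz": 0.004,"rx": 0.0037,"ry": -0.0025,"rz": 0.0282},
  {"tx": 0,"claw": 0},
])

```text
invalid input
```

```bash
python3 t.py
python3 - <<'E'
from h import *
T=pose(); c=capture("wrist"); cv2.imwrite("pics/w2.png",c["frame"])
g=c["frame"].max(2); np.savez("w2.npz",T=T,**c)
v,u=np.mgrid[:400,:640]; o,D=wray(c,T,np.c_[u.ravel(),v.ravel()])
P=o+D*((.137-o[2])/D[:,2])[:,None]
m=(g.ravel()>110)&(np.linalg.norm(P[:,:2]-[.5687,.1563],axis=1)<.14)&(D[:,2]<0)&(P[:,0]<.67)&(P[:,0]>.5)
P=P[m]; a=np.array([np.cos(np.radians(50.5)),np.sin(np.radians(50.5))]); b=np.array([-a[1],a[0]])
d=P[:,:2]-[.5687,.1563]; t=d@a; s=d@b; print(t.min(),t.max(),s.min(),s.max(),len(t))
for k in np.arange(-.12,.12,.01):
    q=(t>k)&(t<k+.01)&(abs(s)<.03)
    if q.sum(): print(round(k,3),q.sum(),s[q].mean().round(4),s[q].min().round(4),s[q].max().round(4))
E
```

```text
[ 0.621  0.652  1.064 -0.104  1.536  0.343] [0.457 0.437 0.202]
10 x {'tx': -0.0337, 'ty': 0.0199, 'tz': 0.0043, 'rx': 0.0041, 'ry': -0.0026, 'rz': 0.0307}Traceback (most recent call last):
  File "<stdin>", line 8, in <module>
    return umr_minimum(a, axis, None, out, keepdims, initial, where)
ValueError: zero-size array to reduction operation minimum which has no identity
```

View pics/w2.png

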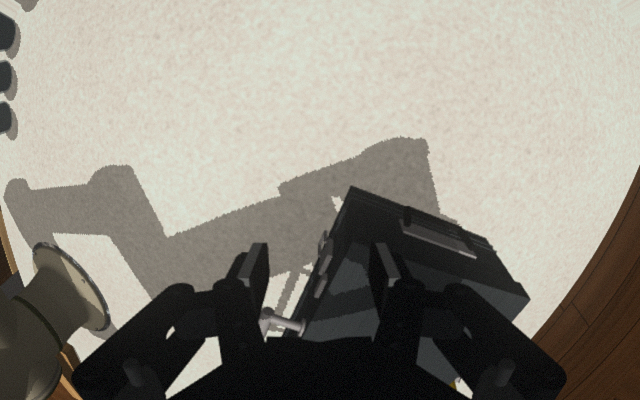

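Refused again, and the view is unchanged from before. The accepted call had every key in every row, so I'll do that from here.

servo_tool([
  {"tx": -0.0306,"ty": 0.0181,"tz": 0.004,"rx": 0.0037,"ry": -0.0024,"rz": 0.0279,"claw": 0},
  {"tx": -0.0306,"ty": 0.0181,"tz": 0.004,"rx": 0.0037,"ry": -0.0024,"rz": 0.0279,"claw": 0},
  {"tx": -0.0306,"ty": 0.0181,"tz": 0.004,"rx": 0.0037,"ry": -0.0024,"rz": 0.0279,"claw": 0},
  {"tx": -0.0306,"ty": 0.0181,"tz": 0.004,"rx": 0.0037,"ry": -0.0024,"rz": 0.0279,"claw": 0},
  {"tx": -0.0306,"ty": 0.0181,"tz": 0.004,"rx": 0.0037,"ry": -0.0024,"rz": 0.0279,"claw": 0},
  {"tx": -0.0306,"ty": 0.0181,"tz": 0.004,"rx": 0.0037,"ry": -0.0024,"rz": 0.0279,"claw": 0},
  {"tx": -0.0306,"ty": 0.0181,"tz": 0.004,"rx": 0.0037,"ry": -0.0024,"rz": 0.0279,"claw": 0},
  {"tx": -0.0306,"ty": 0.0181,"tz": 0.004,"rx": 0.0037,"ry": -0.0024,"rz": 0.0279,"claw": 0},
  {"tx": -0.0306,"ty": 0.0181,"tz": 0.004,"rx": 0.0037,"ry": -0.0024,"rz": 0.0279,"claw": 0},
  {"tx": -0.0306,"ty": 0.0181,"tz": 0.004,"rx": 0.0037,"ry": -0.0024,"rz": 0.0279,"claw": 0},
  {"tx": -0.0306,"ty": 0.0181,"tz": 0.004,"rx": 0.0037,"ry": -0.0024,"rz": 0.0279,"claw": 0},
  {"tx": 0,"ty": 0,"tz": 0,"rx": 0,"ry": 0,"rz": 0,"claw": 0},
])

```text
t: 2.12
tcp_pos: [0.5663, 0.1579, 0.2133]
tool_rot: [2.717, 1.295, -0.356]
ft_force: [0.6, 0.0, 0.6]
width: 0.0427
grasp_force: 0.0
```

```bash
python3 t.py
python3 - <<'E'
from h import *
T=pose(); c=capture("wrist"); cv2.imwrite("pics/w2b.png",c["frame"])
g=c["frame"].max(2); np.savez("w2.npz",T=T,**c)
v,u=np.mgrid[:400,:640]; o,D=wray(c,T,np.c_[u.ravel(),v.ravel()])
P=o+D*((.137-o[2])/D[:,2])[:,None]
m=(g.ravel()>100)&(np.linalg.norm(P[:,:2]-[.5687,.1563],axis=1)<.14)&(D[:,2]<0)&(P[:,0]<.67)&(P[:,0]>.5)
P=P[m]; a=np.array([np.cos(np.radians(50.5)),np.sin(np.radians(50.5))]); b=np.array([-a[1],a[0]])
d=P[:,:2]-[.5687,.1563]; t=d@a; s=d@b; print(len(t))
for k in np.arange(-.12,.12,.01):
    q=(t>k)&(t<k+.01)&(abs(s)<.03)
    if q.sum(): print(round(k,3),q.sum(),s[q].mean().round(4),s[q].min().round(4),s[q].max().round(4))
E
```

```text
[ 0.149  0.597  1.141 -0.174  1.598  0.842] [0.566 0.158 0.213]
1 x {'tx': -0.0006, 'ty': 0.0036, 'tz': 0.0004, 'rx': 0.0003, 'ry': -0.0005, 'rz': 0.0026}
6050
-0.09 66 -0.0012 -0.018 0.0162
-0.08 165 -0.0008 -0.0185 0.0169
-0.07 250 -0.0002 -0.018 0.0167
-0.06 393 -0.0012 -0.0179 0.0163
-0.05 268 -0.0007 -0.0177 0.0162
-0.04 169 -0.001 -0.0076 0.0057
-0.03 187 -0.0012 -0.0074 0.0049
-0.02 197 -0.0009 -0.0071 0.005
-0.01 209 -0.0012 -0.0075 0.005
-0.0 231 -0.0011 -0.0072 0.005
0.01 245 -0.0011 -0.0076 0.0051
0.02 247 -0.001 -0.0073 0.0051
0.03 275 -0.0011 -0.0076 0.0052
0.04 314 -0.0013 -0.008 0.0052
0.05 311 -0.0012 -0.0084 0.0053
0.06 329 -0.001 -0.0075 0.0059
0.07 345 -0.0009 -0.0079 0.006
0.08 369 -0.0008 -0.008 0.0061
0.09 398 -0.0007 -0.0108 0.0091
0.1 353 -0.0011 -0.0161 0.014
0.11 310 -0.0013 -0.016 0.0139
```

Run:
```python
from h import *
d=np.load("scene0.npz"); W=d["W"]; g=d["F"].max(2)
m=np.zeros(g.shape,bool); m[178:222,325:415]=1; m&=(g>110)&(W[...,2]>.12); P=W[m]
a=np.array([np.cos(np.radians(50.5)),np.sin(np.radians(50.5))]); b=np.array([-a[1],a[0]])
q=P[:,:2]-[.5687,.1563]; t=q@a;s=q@b; print("scene",np.percentile(t,[0,1,50,99,100]),np.percentile(s,[1,50,99]),np.median(P[:,2]))
c=np.load("w2.npz"); g=c["frame"].max(2); o,D=wray(c,c["T"],np.argwhere(g>100)[:,::-1]); M=c["T"]@c["mount"]
z=c["range_z"][g>100]; P=o+D*(z/(-(D@M[:3,:3])[:,2]))[:,None]
k=abs(P[:,2]-.137)<.02; q=P[k][:,:2]-[.5687,.1563]; t=q@a;s=q@b;j=abs(s)<.025; print("wrist",np.percentile(t[j],[0,1,50,99,100]),np.median(P[k][:,2]),j.sum())
h=np.histogram(t[j],np.arange(-.13,.16,.01)); print(h)
d=np.load("top0.npz"); W=d["W"]; g=d["F"].max(2); m=np.zeros(g.shape,bool); m[172:240,222:302]=1; m&=(g>110)&(W[...,2]>.1)&(W[...,2]<.2)
q=W[m][:,:2]-[.5687,.1563]; print("top",np.percentile(q@a,[0,1,99,100]))
cv2.imwrite("pics/w2b.png",c["frame"])
```

```text
scene [-0.08476954 -0.08078457  0.00904013  0.12348487  0.2629003 ] [-0.01875377 -0.00145279  0.01497024] 0.1377680230184657
wrist [-0.1712964  -0.08441512  0.03985987  0.12329154  0.1256485 ] 0.1353081343179369 5910
(array([  0,   0,   0,   0,  52, 151, 239, 380, 316, 179, 182, 196, 214,
       221, 241, 262, 269, 299, 314, 324, 347, 364, 393, 355, 313, 242,
         0,   0,   0]), array([-1.30000000e-01, -1.20000000e-01, -1.10000000e-01, -1.00000000e-01,
       -9.00000000e-02, -8.00000000e-02, -7.00000000e-02, -6.00000000e-02,
       -5.00000000e-02, -4.00000000e-02, -3.00000000e-02, -2.00000000e-02,
       -1.00000000e-02, -5.55111512e-17,  1.00000000e-02,  2.00000000e-02,
        3.00000000e-02,  4.00000000e-02,  5.00000000e-02,  6.00000000e-02,
        7.00000000e-02,  8.00000000e-02,  9.00000000e-02,  1.00000000e-01,
        1.10000000e-01,  1.20000000e-01,  1.30000000e-01,  1.40000000e-01,
        1.50000000e-01,  1.60000000e-01]))
top [-0.08160769 -0.07943906  0.09687623  0.10003125]
```

View pics/w2b.png

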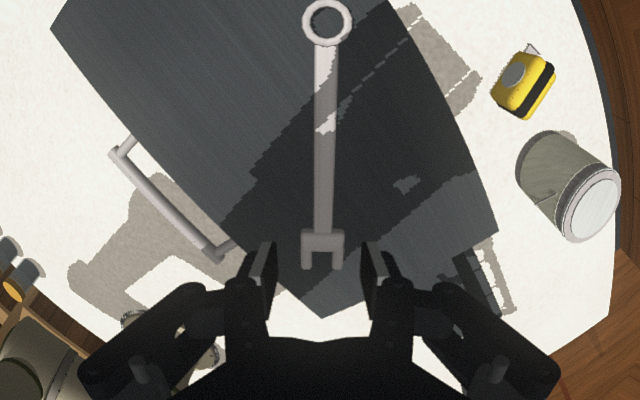

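View: the ring is at (326,22) and the jaw at (322,250). The scene and wrist views agree that the wrench origin is 24 mm further along, at about (0.585, 0.174).

```bash
cat > t.py <<'E'
from h import *
A=np.radians(8); W=tool(np.radians(50.5),0); p=np.array([.5848,.1741,.1312])
o=observe(); T0=pose(o); Ta=grip(W,p+[0,0,.02],A,0); rows(T0,Ta,6); rows(Ta,grip(W,p,A,0),4)
E
python3 t.py
```

```text
6 x {'tx': 0.0073, 'ty': 0.0012, 'tz': 0.0116, 'rx': 0.0, 'ry': 0.0063, 'rz': 0.0007}
4 x {'tx': 0.0009, 'ty': -0.0, 'tz': 0.0062, 'rx': 0.0, 'ry': 0.0, 'rz': 0.0}
```

servo_tool([
  {"tx": 0.0073,"ty": 0.0012,"tz": 0.0116,"rx": 0,"ry": 0.0063,"rz": 0.0007,"claw": 0},
  {"tx": 0.0073,"ty": 0.0012,"tz": 0.0116,"rx": 0,"ry": 0.0063,"rz": 0.0007,"claw": 0},
  {"tx": 0.0073,"ty": 0.0012,"tz": 0.0116,"rx": 0,"ry": 0.0063,"rz": 0.0007,"claw": 0},
  {"tx": 0.0073,"ty": 0.0012,"tz": 0.0116,"rx": 0,"ry": 0.0063,"rz": 0.0007,"claw": 0},
  {"tx": 0.0073,"ty": 0.0012,"tz": 0.0116,"rx": 0,"ry": 0.0063,"rz": 0.0007,"claw": 0},
  {"tx": 0.0073,"ty": 0.0012,"tz": 0.0116,"rx": 0,"ry": 0.0063,"rz": 0.0007,"claw": 0},
  {"tx": 0,"ty": 0,"tz": 0,"rx": 0,"ry": 0,"rz": 0,"claw": 0},
])

```text
t: 2.75
tcp_pos: [0.5838, 0.1771, 0.1491]
tool_rot: [2.779, 1.32, -0.199]
ft_force: [-0.1, 0.0, -0.3]
width: 0.0424
grasp_force: 0.0
```

```bash
sed -i 's/^o=.*/o=observe(); print(o["tcp_pos"],o["width"]); rows(pose(o),grip(W,p,A,0),4)/' t.py; python3 t.py
```

```text
[0.58377995 0.17705847 0.14905251] 0.042391860183959525
4 x {'tx': 0.0003, 'ty': 0.0008, 'tz': 0.0056, 'rx': -0.0001, 'ry': 0.0002, 'rz': 0.0004}
```

servo_tool([
  {"tx": 0.0003,"ty": 0.0008,"tz": 0.0056,"rx": 0,"ry": 0.0002,"rz": 0.0004,"claw": 0},
  {"tx": 0.0003,"ty": 0.0008,"tz": 0.0056,"rx": 0,"ry": 0.0002,"rz": 0.0004,"claw": 0},
  {"tx": 0.0003,"ty": 0.0008,"tz": 0.0056,"rx": 0,"ry": 0.0002,"rz": 0.0004,"claw": 0},
  {"tx": 0.0003,"ty": 0.0008,"tz": 0.0056,"rx": 0,"ry": 0.0002,"rz": 0.0004,"claw": 0},
  {"tx": 0,"ty": 0,"tz": 0,"rx": 0,"ry": 0,"rz": 0,"claw": 0},
  {"tx": 0,"ty": 0,"tz": 0,"rx": 0,"ry": 0,"rz": 0,"claw": -1},
  {"tx": 0,"ty": 0,"tz": 0,"rx": 0,"ry": 0,"rz": 0,"claw": -1},
  {"tx": 0,"ty": 0,"tz": 0,"rx": 0,"ry": 0,"rz": 0,"claw": -1},
  {"tx": 0,"ty": 0,"tz": 0,"rx": 0,"ry": 0,"rz": 0,"claw": -1},
  {"tx": 0,"ty": 0,"tz": 0,"rx": 0,"ry": 0,"rz": 0,"claw": -1},
  {"tx": 0,"ty": 0,"tz": 0,"rx": 0,"ry": 0,"rz": 0,"claw": -1},
], force=80)

```text
t: 3.67
tcp_pos: [0.586, 0.1728, 0.1339]
tool_rot: [2.784, 1.308, -0.19]
ft_force: [-0.3, 0.1, 5.8]
width: 0.0103
grasp_force: 78.7
```

Run:
```python
from h import *
o=observe(); print(o["tcp_pos"],o["width"],o["grasp_force"],o["ft_force"],o["q"].round(3)); np.save("Tg.npy",pose(o))
T0=pose(o)
# lift, then carry: ring centre above the tip, flat, wrench x along rack x
A=np.radians(8); rx=np.radians(-2.7); ux=np.array([np.cos(rx),np.sin(rx),0]); uy=np.array([-ux[1],ux[0],0]); tip=np.array([.525,-.2215,.262])
Tl=T0.copy(); Tl[2,3]+=.09; rows(T0,Tl,5)
ring=tip+[0,0,.06]-.06*ux
T1=grip(tool(rx,0),ring-.085*ux,A,0); rows(Tl,T1)
print(T1[:3,3])
```

```text
[0.586035   0.17282219 0.13387866] 0.010269801432998604 78.66503686644137 [-0.28593531  0.07434098  5.76166199] [ 0.135  0.649  1.248 -0.096  1.346  0.853]
5 x {'tx': -0.0031, 'ty': 0.0, 'tz': -0.0223, 'rx': 0.0, 'ry': -0.0, 'rz': -0.0}
14 x {'tx': -0.0336, 'ty': 0.024, 'tz': -0.0042, 'rx': 0.0029, 'ry': -0.0001, 'rz': 0.0208}
[ 0.38016097 -0.21466956  0.322     ]
```

servo_tool([
  {"tx": -0.0015,"ty": 0,"tz": -0.011,"rx": 0,"ry": 0,"rz": 0,"claw": -1},
  {"tx": -0.0015,"ty": 0,"tz": -0.011,"rx": 0,"ry": 0,"rz": 0,"claw": -1},
  {"tx": -0.0015,"ty": 0,"tz": -0.011,"rx": 0,"ry": 0,"rz": 0,"claw": -1},
  {"tx": -0.0015,"ty": 0,"tz": -0.011,"rx": 0,"ry": 0,"rz": 0,"claw": -1},
  {"tx": 0,"ty": 0,"tz": 0,"rx": 0,"ry": 0,"rz": 0,"claw": -1},
  {"tx": 0,"ty": 0,"tz": 0,"rx": 0,"ry": 0,"rz": 0,"claw": -1},
])

```text
t: 4.17
tcp_pos: [0.586, 0.1729, 0.1694]
tool_rot: [2.784, 1.308, -0.19]
ft_force: [0.3, -0.1, -3.1]
width: 0.0103
grasp_force: 78.3
```

Run:
```python
from h import *
T=pose(); c=capture("wrist"); cv2.imwrite("pics/w3.png",c["frame"]); np.savez("w3.npz",T=T,**c)
g=c["frame"].max(2); a,b=c["frame"],np.load("w2.npz")["frame"]
cv2.imwrite("pics/w3.png",np.hstack([a[:300,180:480],]))
```

```text
(no output)
```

View pics/w3.png

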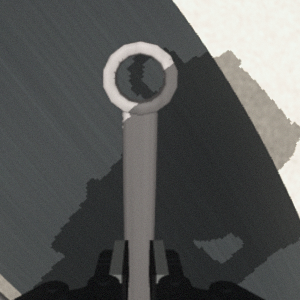

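The wrench is held, with its ring centre at about (319,77) in the full image. Now I get the ring's pose in the tool frame.

Run:
```python
from h import *
c=np.load("w3.npz"); M=c["mount"]; z=c["range_z"]
v,u=np.mgrid[:400,:640]; uv=np.c_[u.ravel(),v.ravel()]
o,D=wray(c,np.eye(4),uv); k=-(D@M[:3,:3])[:,2]; P=(o+D*(z.ravel()/k)[:,None]).reshape(400,640,3)
rr=np.hypot(u-319.5,v-77); m=(rr>26)&(rr<36)  # annulus
lidz=np.median(P[(rr>50)&(rr<60)][:,2])
# wrench pixels: nearer than lid
h=P[...,2]; m=(rr<44)&(h<.05)&(z>0); q=P[m]; print("near",m.sum(),"lid tool z",lidz)
# tool frame: lean 8deg: rotate to wrench frame
for A in (8,):
    pass
n=np.linalg.svd(q-q.mean(0))[2]; print("ring plane normal",n[2],np.degrees(np.arctan2(n[2][0],n[2][2])))
(x,y),r=cv2.minEnclosingCircle(q[:,:2].astype(np.float32)); print("ring",x,y,r,"z",np.median(q[:,2]))
s=P[150:210,305:335][(P[150:210,305:335,2]<.035)]; print("shank",[ (round(a,3),np.median(s[(abs(s[:,0]-a)<.004)],0).round(4)) for a in np.arange(.02,.07,.01)])
```

```text
near 6049 lid tool z 0.02765133395445178
ring plane normal [ 0.9790562  -0.05467198 -0.19611202] 101.32685655070657
ring 0.09053311496973038 0.000923601386602968 0.024472307413816452 z 0.02551069667051853
shank [(np.float64(0.02), array([nan, nan, nan])), (np.float64(0.03), array([ 0.0305,  0.0007, -0.0068])), (np.float64(0.04), array([ 0.04  ,  0.0006, -0.0084])), (np.float64(0.05), array([ 0.05  ,  0.0006, -0.01  ])), (np.float64(0.06), array([nan, nan, nan]))]
  return _methods._mean(a, axis=axis, dtype=dtype,
  ret = um.true_divide(
```

Run:
```python
from h import *
c=np.load("w3.npz"); M=c["mount"]; z=c["range_z"]
v,u=np.mgrid[:400,:640]; uv=np.c_[u.ravel(),v.ravel()]
o,D=wray(c,np.eye(4),uv); k=-(D@M[:3,:3])[:,2]; P=(o+D*(z.ravel()/k)[:,None]).reshape(400,640,3)
rr=np.hypot(u-319.5,v-77); m=(rr<38)&(P[...,2]<.0)&(z>0); q=P[m]
n=np.linalg.svd(q-q.mean(0))[2][2]; print(m.sum(),"normal",n)
(x,y),r=cv2.minEnclosingCircle(q[:,:2].astype(np.float32)); print("ring",x,y,r,"z",np.median(q[:,2]))
```

```text
2720 normal [-1.68597575e-01 -3.14605695e-04 -9.85684919e-01]
ring 0.08563325554132462 0.0007928342092782259 0.015531625598669052 z -0.016955530201447383
```

```bash
cat >> h.py <<'E'
A0=np.radians(9.7); rc=np.array([.0865,.0008,-.012]); RX=np.radians(-2.7)
ux=np.array([np.cos(RX),np.sin(RX),0]); uz=np.array([0,0,1.]); tip=np.array([.525,-.2215,.262]); seat=tip+.012*ux-.030*uz
def hang(ring,pitch,yaw=RX):
    T=grip(tool(yaw,pitch),[0,0,0],A0,0); T[:3,3]=np.asarray(ring)-T[:3,:3]@rc; return T
def ringof(T): return T[:3,:3]@rc+T[:3,3]
E
python3 - <<'E'
from h import *
T0=pose(); print(ringof(T0)); Tl=T0.copy(); Tl[2,3]+=.165; rows(T0,Tl,6)
T1=hang(tip+.07*uz-.05*ux,0); rows(Tl,T1,16); print(T1.round(3))
S=np.real(expm(logm(np.linalg.inv(Tl)@T1)/16)); T=Tl
for i in range(16): T=T@S; print(T[:3,3].round(3),ringof(T).round(3)) if i%4==3 else 0
E
```

```text
[0.6421232  0.23956914 0.16867915]
6 x {'tx': -0.0047, 'ty': 0.0, 'tz': -0.034, 'rx': 0.0, 'ry': -0.0, 'rz': -0.0}
16 x {'tx': -0.0276, 'ty': 0.0214, 'tz': 0.0041, 'rx': 0.0028, 'ry': -0.0006, 'rz': 0.0182}
[[ 0.985 -0.047 -0.168  0.388]
 [-0.046 -0.999  0.008 -0.214]
 [-0.168 -0.    -0.986  0.335]
 [ 0.     0.     0.     1.   ]]
[0.572 0.061 0.333] [0.642 0.113 0.332]
[ 0.532 -0.044  0.333] [ 0.613 -0.009  0.331]
[ 0.47  -0.138  0.333] [ 0.556 -0.122  0.331]
[ 0.388 -0.214  0.335] [ 0.475 -0.219  0.332]
```

servo_tool([
  {"tx": -0.0047,"ty": 0,"tz": -0.034,"rx": 0,"ry": 0,"rz": 0,"claw": -1},
  {"tx": -0.0047,"ty": 0,"tz": -0.034,"rx": 0,"ry": 0,"rz": 0,"claw": -1},
  {"tx": -0.0047,"ty": 0,"tz": -0.034,"rx": 0,"ry": 0,"rz": 0,"claw": -1},
  {"tx": -0.0047,"ty": 0,"tz": -0.034,"rx": 0,"ry": 0,"rz": 0,"claw": -1},
  {"tx": -0.0047,"ty": 0,"tz": -0.034,"rx": 0,"ry": 0,"rz": 0,"claw": -1},
  {"tx": -0.0047,"ty": 0,"tz": -0.034,"rx": 0,"ry": 0,"rz": 0,"claw": -1},
  {"tx": -0.0276,"ty": 0.0214,"tz": 0.0041,"rx": 0.0028,"ry": -0.0006,"rz": 0.0182,"claw": -1},
  {"tx": -0.0276,"ty": 0.0214,"tz": 0.0041,"rx": 0.0028,"ry": -0.0006,"rz": 0.0182,"claw": -1},
  {"tx": -0.0276,"ty": 0.0214,"tz": 0.0041,"rx": 0.0028,"ry": -0.0006,"rz": 0.0182,"claw": -1},
  {"tx": -0.0276,"ty": 0.0214,"tz": 0.0041,"rx": 0.0028,"ry": -0.0006,"rz": 0.0182,"claw": -1},
  {"tx": -0.0276,"ty": 0.0214,"tz": 0.0041,"rx": 0.0028,"ry": -0.0006,"rz": 0.0182,"claw": -1},
  {"tx": -0.0276,"ty": 0.0214,"tz": 0.0041,"rx": 0.0028,"ry": -0.0006,"rz": 0.0182,"claw": -1},
], force=100)

```text
t: 5.22
tcp_pos: [0.5548, 0.0065, 0.332]
tool_rot: [2.989, 0.809, -0.227]
ft_force: [0.7, -0.4, -2.6]
width: 0.009
grasp_force: 98.2
```

servo_tool([
  {"tx": -0.0276,"ty": 0.0214,"tz": 0.0041,"rx": 0.0028,"ry": -0.0006,"rz": 0.0182,"claw": -1},
  {"tx": -0.0276,"ty": 0.0214,"tz": 0.0041,"rx": 0.0028,"ry": -0.0006,"rz": 0.0182,"claw": -1},
  {"tx": -0.0276,"ty": 0.0214,"tz": 0.0041,"rx": 0.0028,"ry": -0.0006,"rz": 0.0182,"claw": -1},
  {"tx": -0.0276,"ty": 0.0214,"tz": 0.0041,"rx": 0.0028,"ry": -0.0006,"rz": 0.0182,"claw": -1},
  {"tx": -0.0276,"ty": 0.0214,"tz": 0.0041,"rx": 0.0028,"ry": -0.0006,"rz": 0.0182,"claw": -1},
  {"tx": -0.0276,"ty": 0.0214,"tz": 0.0041,"rx": 0.0028,"ry": -0.0006,"rz": 0.0182,"claw": -1},
  {"tx": -0.0276,"ty": 0.0214,"tz": 0.0041,"rx": 0.0028,"ry": -0.0006,"rz": 0.0182,"claw": -1},
  {"tx": -0.0276,"ty": 0.0214,"tz": 0.0041,"rx": 0.0028,"ry": -0.0006,"rz": 0.0182,"claw": -1},
  {"tx": -0.0276,"ty": 0.0214,"tz": 0.0041,"rx": 0.0028,"ry": -0.0006,"rz": 0.0182,"claw": -1},
  {"tx": -0.0276,"ty": 0.0214,"tz": 0.0041,"rx": 0.0028,"ry": -0.0006,"rz": 0.0182,"claw": -1},
  {"tx": 0,"ty": 0,"tz": 0,"rx": 0,"ry": 0,"rz": 0,"claw": -1},
])

```text
t: 6.13
tcp_pos: [0.3858, -0.216, 0.3348]
tool_rot: [-3.127, 0.084, 0.267]
ft_force: [-0.4, 0.3, -1.9]
width: 0.0092
grasp_force: 98.3
```

Run:
```python
from h import *
o=observe(); T=pose(o); print(o["q"].round(3),ringof(T),o["width"]); c=capture("wrist"); np.savez("w4.npz",T=T,**c)
f=c["frame"].copy(); cv2.imwrite("pics/w4.png",cv2.resize(f[0:260,170:470],None,fx=2,fy=2))
```

```text
[-0.714  0.161  1.432 -0.107  1.681  0.906] [ 0.47294192 -0.22153484  0.33197835] 0.009185951816409748
```

View pics/w4.png

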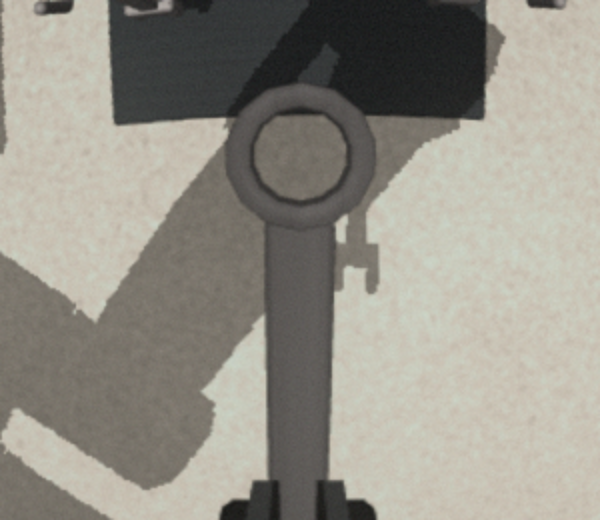

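View: the ring is at crop (300,155), unchanged since the grasp, so no slip. The outer hook tips show at (55,5) and (545,3), symmetric about the ring. I'll check the middle tip from the scene view and from these.

Run:
```python
from h import *
d=np.load("scene0.npz"); W=d["W"]; g=d["F"]
for (u0,u1,v0,v1) in((186,200,160,190),(147,160,164,190),(226,240,158,182)):
    p=W[v0:v1,u0:u1].reshape(-1,3); p=p[(p[:,2]>.225)&(p[:,2]<.3)&(p[:,0]<.58)]; p=p[np.argsort(-p[:,2])]; print(len(p),p[:5].mean(0).round(4),p[len(p)//2:].mean(0).round(4))
c=np.load("w4.npz"); T=c["T"];M=T@c["mount"]; v,u=np.mgrid[:400,:640]; o,D=wray(c,T,np.c_[u.ravel(),v.ravel()])
P=o+D*(c["range_z"].ravel()/-(D@M[:3,:3])[:,2])[:,None]
k=(P[:,2]>.225)&(P[:,2]<.275)&(P[:,0]>.48)&(P[:,0]<.56)&(abs(P[:,1]+.2215)<.13)
for s in(-1,0,1):
    q=P[k&(abs(P[:,1]+.2215-s*.085)<.02)]; print(s,len(q), q[q[:,2]>.25].mean(0).round(4) if len(q) else "", q.min(0).round(3) if len(q) else "",q.max(0).round(3) if len(q) else "")
```

```text
53 [ 0.5272 -0.2248  0.2617] [ 0.5488 -0.226   0.2374]
119 [ 0.523  -0.3099  0.2624] [ 0.5452 -0.3094  0.2343]
108 [ 0.5301 -0.1406  0.2624] [ 0.5514 -0.1402  0.2342]
-1 80 [ 0.5215 -0.3091  0.2587] [ 0.52  -0.312  0.235] [ 0.526 -0.307  0.264]
0 0   
1 129 [ 0.5288 -0.1417  0.2584] [ 0.526 -0.144  0.234] [ 0.535 -0.138  0.265]
```

```bash
sed -i 's/^A0=.*RX=.*/A0=np.radians(9.7); rc=np.array([.0865,.0008,-.012]); RX=np.radians(-2.4)/; s/tip=np.array(\[.*\]);/tip=np.array([.5255,-.2252,.262]);/' h.py
python3 - <<'E'
from h import *
T=pose(); Ta=hang(tip+.07*uz-.003*ux,0); rows(T,Ta,4); rows(Ta,hang(tip+.022*uz-.003*ux,0),4)
E
```

```text
4 x {'tx': 0.0149, 'ty': 0.0011, 'tz': -0.0025, 'rx': 0.0, 'ry': 0.0, 'rz': -0.0007}
4 x {'tx': 0.0025, 'ty': 0.0, 'tz': 0.0148, 'rx': 0.0, 'ry': -0.0, 'rz': 0.0}
```

servo_tool([
  {"tx": 0.0149,"ty": 0.0011,"tz": -0.0025,"rx": 0,"ry": 0,"rz": -0.0007,"claw": -1},
  {"tx": 0.0149,"ty": 0.0011,"tz": -0.0025,"rx": 0,"ry": 0,"rz": -0.0007,"claw": -1},
  {"tx": 0.0149,"ty": 0.0011,"tz": -0.0025,"rx": 0,"ry": 0,"rz": -0.0007,"claw": -1},
  {"tx": 0.0149,"ty": 0.0011,"tz": -0.0025,"rx": 0,"ry": 0,"rz": -0.0007,"claw": -1},
  {"tx": 0.0025,"ty": 0,"tz": 0.0148,"rx": 0,"ry": 0,"rz": 0,"claw": -1},
  {"tx": 0.0025,"ty": 0,"tz": 0.0148,"rx": 0,"ry": 0,"rz": 0,"claw": -1},
  {"tx": 0.0025,"ty": 0,"tz": 0.0148,"rx": 0,"ry": 0,"rz": 0,"claw": -1},
  {"tx": 0.0025,"ty": 0,"tz": 0.0148,"rx": 0,"ry": 0,"rz": 0,"claw": -1},
  {"tx": 0,"ty": 0,"tz": 0,"rx": 0,"ry": 0,"rz": 0,"claw": -1},
])

```text
t: 6.93
tcp_pos: [0.4364, -0.2183, 0.2844]
tool_rot: [-3.124, 0.057, 0.27]
ft_force: [-0.1, -0.3, -1.8]
width: 0.0091
grasp_force: 98.2
```

```bash
cat > look.py <<'E'
from h import *
o=observe(); T=pose(o); print(o["q"].round(3),"ring",ringof(T).round(4),"tip",tip); c=capture("wrist"); np.savez("w5.npz",T=T,**c)
M=T@c["mount"]; v,u=np.mgrid[:400,:640]; o,D=wray(c,T,np.c_[u.ravel(),v.ravel()])
P=(o+D*(c["range_z"].ravel()/-(D@M[:3,:3])[:,2])[:,None]).reshape(400,640,3)
r=np.hypot(u-320,v-77); k=(r<20)&(P[...,2]>.21); print("seen in hole",k.sum()); q=P[k]; uu=np.c_[u[k],v[k]]
for z in np.arange(.22,.30,.01):
    j=(q[:,2]>z)&(q[:,2]<=z+.01)
    if j.any(): print(round(z,2),j.sum(),q[j].mean(0).round(4),uu[j].mean(0).round(1))
cv2.imwrite("pics/w5.png",cv2.resize(c["frame"][0:200,220:420],None,fx=3,fy=3))
E
python3 look.py
```

```text
[-0.653  0.29   1.4   -0.097  1.594  0.959] ring [ 0.5236 -0.2223  0.2814] tip [ 0.5255 -0.2252  0.262 ]
seen in hole 170
0.23 12 [ 0.5312 -0.2251  0.2376] [323.2  58.6]
0.24 33 [ 0.53   -0.2253  0.2452] [323.8  60.9]
0.25 35 [ 0.5282 -0.2252  0.2559] [324.1  65. ]
0.26 86 [ 0.5256 -0.2254  0.2619] [324.8  70.7]
```

```bash
cat > hook.py <<'E'
from h import *
import sys
WP=[(-12,42,0),(-12,30,8),(-9,18,14),(-6.5,9,25),(-3,3,45),(1,1,62),(3,-3,72),(4,-7,76)]
def wp(i): x,z,p=WP[i]; return hang(seat+.001*x*ux+.001*z*uz,np.radians(p))
o=observe(); T=pose(o); print(o["q"].round(3),"ring rel seat",((ringof(T)-seat)*1000).round(1),"grip",o["width"],o["ft_force"].round(1))
for a in sys.argv[1:]:
    i,n=map(int,a.split(":")); T=rows(T,wp(i),n)
E
python3 hook.py 0:2 1:3
```

```text
[-0.653  0.289  1.397 -0.097  1.596  0.959] ring rel seat [-13.6   3.   51. ] grip 0.008969338384571797 [-0.2 -0.9 -1.5]
2 x {'tx': 0.002, 'ty': 0.0013, 'tz': 0.0054, 'rx': -0.0001, 'ry': 0.0003, 'rz': 0.0008}
3 x {'tx': 0.0014, 'ty': 0.0, 'tz': 0.01, 'rx': 0.0, 'ry': 0.0148, 'rz': 0.0}
```

servo_tool([
  {"tx": 0.002,"ty": 0.0015,"tz": 0.0054,"rx": 0,"ry": 0.0003,"rz": 0.0008,"claw": -1},
  {"tx": 0.002,"ty": 0.0015,"tz": 0.0054,"rx": 0,"ry": 0.0003,"rz": 0.0008,"claw": -1},
  {"tx": 0,"ty": 0,"tz": 0,"rx": 0,"ry": 0,"rz": 0,"claw": -1},
  {"tx": 0.0014,"ty": 0,"tz": 0.01,"rx": 0,"ry": 0.0148,"rz": 0,"claw": -1},
  {"tx": 0.0014,"ty": 0,"tz": 0.01,"rx": 0,"ry": 0.0148,"rz": 0,"claw": -1},
  {"tx": 0.0014,"ty": 0,"tz": 0.01,"rx": 0,"ry": 0.0148,"rz": 0,"claw": -1},
  {"tx": 0,"ty": 0,"tz": 0,"rx": 0,"ry": 0,"rz": 0,"claw": -1},
  {"tx": 0,"ty": 0,"tz": 0,"rx": 0,"ry": 0,"rz": 0,"claw": -1},
])

```text
t: 7.65
tcp_pos: [0.4383, -0.2221, 0.2541]
tool_rot: [3.14, -0.069, -0.045]
ft_force: [-0.1, 0.8, -2.2]
width: 0.0094
grasp_force: 98.4
```

```bash
python3 hook.py 2:3 3:3; python3 look.py
```

```text
[-0.698  0.236  1.538 -0.019  1.389  0.92 ] ring rel seat [-12.5  -1.   31.6] grip 0.009435925497687759 [-0.1  0.8 -2.2]
3 x {'tx': 0.002, 'ty': -0.0006, 'tz': 0.0094, 'rx': 0.0001, 'ry': 0.011, 'rz': -0.0002}
3 x {'tx': 0.0017, 'ty': 0.0, 'tz': 0.0107, 'rx': 0.0, 'ry': 0.0204, 'rz': 0.0}
[-0.698  0.236  1.538 -0.019  1.389  0.92 ] ring [ 0.525  -0.2267  0.2636] tip [ 0.5255 -0.2252  0.262 ]
seen in hole 255
0.23 118 [ 0.5343 -0.2256  0.2355] [315.6  63.8]
0.24 13 [ 0.53   -0.2256  0.2457] [315.8  70.2]
0.25 18 [ 0.5272 -0.2254  0.2573] [315.3  73.9]
0.26 102 [ 0.5253 -0.2253  0.262 ] [315.4  77.4]
```

servo_tool([
  {"tx": 0.002,"ty": -0.0006,"tz": 0.0094,"rx": 0,"ry": 0.011,"rz": -0.0002,"claw": -1},
  {"tx": 0.002,"ty": -0.0006,"tz": 0.0094,"rx": 0,"ry": 0.011,"rz": -0.0002,"claw": -1},
  {"tx": 0.002,"ty": -0.0006,"tz": 0.0094,"rx": 0,"ry": 0.011,"rz": -0.0002,"claw": -1},
  {"tx": 0.0017,"ty": 0,"tz": 0.0107,"rx": 0,"ry": 0.0204,"rz": 0,"claw": -1},
  {"tx": 0.0017,"ty": 0,"tz": 0.0107,"rx": 0,"ry": 0.0204,"rz": 0,"claw": -1},
  {"tx": 0.0017,"ty": 0,"tz": 0.0107,"rx": 0,"ry": 0.0204,"rz": 0,"claw": -1},
  {"tx": 0,"ty": 0,"tz": 0,"rx": 0,"ry": 0,"rz": 0,"claw": -1},
])

```text
t: 8.28
tcp_pos: [0.4504, -0.2206, 0.2051]
tool_rot: [3.108, -0.064, 0.418]
ft_force: [-0.9, 0.4, -2.0]
width: 0.0096
grasp_force: 98.3
```

```bash
python3 hook.py 4:4 5:4
```

```text
[-0.785  0.161  1.789  0.214  1.004  0.729] ring rel seat [-6.9  1.   7.5] grip 0.009569174326004536 [-0.9  0.4 -2. ]
4 x {'tx': 0.0023, 'ty': 0.0002, 'tz': 0.0112, 'rx': -0.0001, 'ry': 0.0278, 'rz': 0.0}
4 x {'tx': 0.0019, 'ty': -0.0, 'tz': 0.0093, 'rx': 0.0, 'ry': 0.0236, 'rz': 0.0}
```

servo_tool([
  {"tx": 0.0023,"ty": 0.0002,"tz": 0.0112,"rx": 0,"ry": 0.0278,"rz": 0,"claw": -1},
  {"tx": 0.0023,"ty": 0.0002,"tz": 0.0112,"rx": 0,"ry": 0.0278,"rz": 0,"claw": -1},
  {"tx": 0.0023,"ty": 0.0002,"tz": 0.0112,"rx": 0,"ry": 0.0278,"rz": 0,"claw": -1},
  {"tx": 0.0023,"ty": 0.0002,"tz": 0.0112,"rx": 0,"ry": 0.0278,"rz": 0,"claw": -1},
  {"tx": 0,"ty": 0,"tz": 0,"rx": 0,"ry": 0,"rz": 0,"claw": -1},
])

```text
t: 8.7
tcp_pos: [0.4715, -0.2218, 0.1749]
tool_rot: [2.983, -0.06, 0.952]
ft_force: [0.0, 0.3, -3.0]
width: 0.0095
grasp_force: 98.5
```

```bash
python3 hook.py 5:5 6:3
```

```text
[-0.893  0.143  2.016  0.752  0.696  0.198] ring rel seat [-2.5  0.4  2.8] grip 0.009493526486837862 [ 0.   0.3 -3. ]
5 x {'tx': 0.0014, 'ty': 0.0001, 'tz': 0.0073, 'rx': -0.0002, 'ry': 0.0188, 'rz': -0.0}
3 x {'tx': 0.0001, 'ty': -0.0, 'tz': 0.0079, 'rx': 0.0, 'ry': 0.0185, 'rz': 0.0}
```

servo_tool([
  {"tx": 0.0014,"ty": 0.0001,"tz": 0.0073,"rx": 0,"ry": 0.0188,"rz": 0,"claw": -1},
  {"tx": 0.0014,"ty": 0.0001,"tz": 0.0073,"rx": 0,"ry": 0.0188,"rz": 0,"claw": -1},
  {"tx": 0.0014,"ty": 0.0001,"tz": 0.0073,"rx": 0,"ry": 0.0188,"rz": 0,"claw": -1},
  {"tx": 0.0014,"ty": 0.0001,"tz": 0.0073,"rx": 0,"ry": 0.0188,"rz": 0,"claw": -1},
  {"tx": 0.0014,"ty": 0.0001,"tz": 0.0073,"rx": 0,"ry": 0.0188,"rz": 0,"claw": -1},
  {"tx": 0,"ty": 0,"tz": 0,"rx": 0,"ry": 0,"rz": 0,"claw": -1},
])

```text
t: 9.2
tcp_pos: [0.4963, -0.2234, 0.1581]
tool_rot: [2.806, -0.054, 1.379]
ft_force: [0.2, 0.6, -2.3]
width: 0.0091
grasp_force: 98.8
```

```bash
python3 hook.py 6:4 7:3
```

```text
[-0.958  0.23   2.15   1.452  0.689 -0.522] ring rel seat [ 2.1 -0.2  1.9] grip 0.009106685976291988 [ 0.2  0.6 -2.3]
4 x {'tx': -0.0004, 'ty': -0.0, 'tz': 0.0058, 'rx': -0.0004, 'ry': 0.0138, 'rz': 0.0001}
3 x {'tx': -0.0009, 'ty': 0.0, 'tz': 0.0036, 'rx': 0.0, 'ry': 0.0074, 'rz': -0.0}
```

servo_tool([
  {"tx": -0.0004,"ty": 0,"tz": 0.0058,"rx": -0.0004,"ry": 0.0138,"rz": 0,"claw": -1},
  {"tx": -0.0004,"ty": 0,"tz": 0.0058,"rx": -0.0004,"ry": 0.0138,"rz": 0,"claw": -1},
  {"tx": -0.0004,"ty": 0,"tz": 0.0058,"rx": -0.0004,"ry": 0.0138,"rz": 0,"claw": -1},
  {"tx": -0.0004,"ty": 0,"tz": 0.0058,"rx": -0.0004,"ry": 0.0138,"rz": 0,"claw": -1},
  {"tx": -0.0009,"ty": 0,"tz": 0.0036,"rx": 0,"ry": 0.0074,"rz": 0,"claw": -1},
  {"tx": -0.0009,"ty": 0,"tz": 0.0036,"rx": 0,"ry": 0.0074,"rz": 0,"claw": -1},
  {"tx": 0,"ty": 0,"tz": 0,"rx": 0,"ry": 0,"rz": 0,"claw": -1},
])

```text
t: 9.78
tcp_pos: [0.5159, -0.2241, 0.1436]
tool_rot: [2.631, -0.051, 1.675]
ft_force: [0.3, 0.7, -1.8]
width: 0.0093
grasp_force: 98.9
```

```bash
python3 hook.py 7:3; python3 look.py
```

```text
[-0.979  0.374  2.211  1.877  0.874 -0.982] ring rel seat [ 4.1 -0.1 -4.9] grip 0.009294474875567227 [ 0.3  0.7 -1.8]
3 x {'tx': -0.0007, 'ty': -0.0, 'tz': 0.0012, 'rx': -0.0002, 'ry': 0.0025, 'rz': 0.0002}
[-0.979  0.374  2.211  1.877  0.874 -0.982] ring [ 0.5416 -0.2258  0.2271] tip [ 0.5255 -0.2252  0.262 ]
seen in hole 238
0.23 220 [ 0.5274 -0.2253  0.2368] [319.2  66.5]
0.24 16 [ 0.5262 -0.2254  0.2403] [319.8  58.2]
0.27 2 [ 0.4177 -0.2208  0.2707] [327.5  78.5]
```

servo_tool([
  {"tx": -0.0014,"ty": 0,"tz": 0.0005,"rx": 0,"ry": 0.003,"rz": 0,"claw": -1},
  {"tx": -0.0014,"ty": 0,"tz": 0.0005,"rx": 0,"ry": 0.003,"rz": 0,"claw": -1},
  {"tx": -0.0014,"ty": 0,"tz": 0.0005,"rx": 0,"ry": 0,"rz": 0,"claw": -1},
  {"tx": 0,"ty": 0,"tz": 0,"rx": 0,"ry": 0,"rz": 0,"claw": -1},
])

```text
t: 10.17
tcp_pos: [0.5154, -0.2253, 0.1418]
tool_rot: [2.606, -0.053, 1.703]
ft_force: [3.3, -0.0, 8.2]
width: 0.009
grasp_force: 98.9
```

```bash
python3 hook.py 7:1
```

```text
[-0.985  0.391  2.221  1.913  0.903 -1.03 ] ring rel seat [ 1.6 -1.  -6.2] grip 0.009026634256078218 [ 3.3 -0.   8.2]
1 x {'tx': 0.0003, 'ty': -0.0016, 'tz': 0.003, 'rx': 0.0011, 'ry': -0.0001, 'rz': 0.0012}
```

servo_tool([
  {"tx": 0.001,"ty": 0,"tz": 0,"rx": 0,"ry": 0,"rz": 0,"claw": -1},
  {"tx": 0,"ty": 0,"tz": 0,"rx": 0,"ry": 0,"rz": 0,"claw": -0.6},
  {"tx": 0,"ty": 0,"tz": 0,"rx": 0,"ry": 0,"rz": 0,"claw": -0.4},
  {"tx": 0,"ty": 0,"tz": 0,"rx": 0,"ry": 0,"rz": 0,"claw": -0.2},
  {"tx": 0,"ty": 0,"tz": 0,"rx": 0,"ry": 0,"rz": 0,"claw": 0},
  {"tx": 0,"ty": 0,"tz": 0,"rx": 0,"ry": 0,"rz": 0,"claw": 0},
  {"tx": 0,"ty": 0,"tz": 0,"rx": 0,"ry": 0,"rz": 0,"claw": 0},
  {"tx": 0,"ty": 0,"tz": -0.005,"rx": 0,"ry": 0,"rz": 0,"claw": 0},
  {"tx": 0,"ty": 0,"tz": -0.01,"rx": 0,"ry": 0,"rz": 0,"claw": 0},
  {"tx": 0,"ty": 0,"tz": -0.02,"rx": 0,"ry": 0,"rz": 0,"claw": 0},
  {"tx": 0,"ty": 0,"tz": -0.03,"rx": 0,"ry": 0,"rz": 0,"claw": 0},
  {"tx": 0,"ty": 0,"tz": -0.03,"rx": 0,"ry": 0,"rz": 0,"claw": 0},
])

```text
t: 11.17
tcp_pos: [0.4441, -0.2209, 0.1713]
tool_rot: [2.613, -0.056, 1.695]
ft_force: [-0.6, -0.1, 0.6]
width: 0.0426
grasp_force: 0.0
```

Run:
```python
from h import *
o=observe(); print(o["q"].round(3),o["tcp_pos"],o["width"],o["ft_force"])
c=capture("scene"); d=np.load("scene0.npz")["F"]
a=cv2.resize(c["frame"][130:290,110:290],None,fx=3,fy=3); cv2.imwrite("pics/s2.png",a)
```

```text
[-1.184  0.21   2.358  1.692  0.988 -0.944] [ 0.44409022 -0.22085937  0.17134357] 0.04261426301044215 [-0.64107983 -0.09182552  0.56576968]
```

View pics/s2.png

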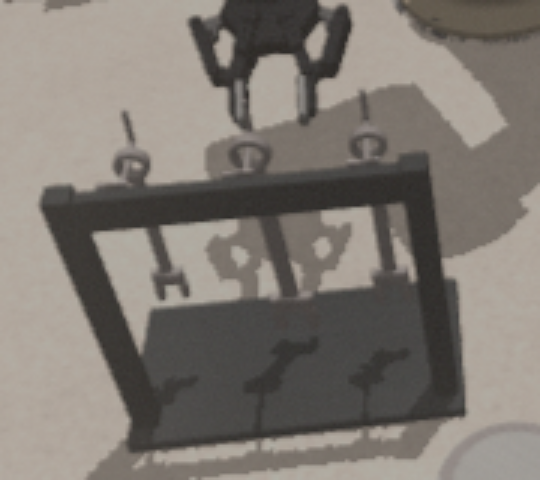

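The big wrench hangs by its ring on the middle hook (250,152), between the other two, which are undisturbed. Now the lid bar.

Run:
```python
from h import *
def line(P,n):
    c=P.mean(0); v=np.linalg.svd(P[:,:2]-c[:2])[2][0]; v*=np.sign(v[1]); t=(P[:,:2]-c[:2])@v; s=(P[:,:2]-c[:2])@[-v[1],v[0]]
    mid=c[:2]+v*(t.min()+t.max())/2; print(n,len(P),mid.round(4),"z top",np.percentile(P[:,2],95).round(4),"yaw",np.degrees(np.arctan2(-v[0],v[1])).round(2),"len",(t.max()-t.min()).round(3),"w",np.ptp(s).round(3))
c=np.load("w2.npz"); T=c["T"];M=T@c["mount"]; v,u=np.mgrid[:400,:640]; o,D=wray(c,T,np.c_[u.ravel(),v.ravel()])
Pw=o+D*(c["range_z"].ravel()/-(D@M[:3,:3])[:,2])[:,None]; gw=c["frame"].max(2).ravel()
for n,P,g in(("wrist",Pw,gw),)+tuple((k,np.load(k+"0.npz")["W"].reshape(-1,3),np.load(k+"0.npz")["F"].max(2).ravel()) for k in("top","scene")):
    m=(P[:,2]>.1)&(P[:,2]<.13)&(P[:,0]>.40)&(P[:,0]<.445)&(P[:,1]>.12)&(P[:,1]<.32)
    if m.sum()>5: line(P[m],n)
    m=(abs(P[:,2]-.128)<.004)&(P[:,0]>.45)&(P[:,0]<.70)&(P[:,1]>-.02)&(P[:,1]<.42)
    r=cv2.minAreaRect(P[m][:,:2].astype(np.float32)); print(n,"lid",r)
```

```text
wrist 2223 [0.4374 0.2173] z top 0.1205 yaw -3.29 len 0.15 w 0.021
wrist lid ((0.5762419104576111, 0.20735499262809753), (0.3865308463573456, 0.20725859701633453), 86.1325454711914)
top 359 [0.4341 0.2189] z top 0.1223 yaw -2.95 len 0.149 w 0.021
top lid ((0.5758517980575562, 0.21013963222503662), (0.38678786158561707, 0.20744013786315918), 85.9056167602539)
scene 277 [0.4365 0.2162] z top 0.1222 yaw -3.45 len 0.15 w 0.023
scene lid ((0.5755678415298462, 0.20785744488239288), (0.3871745765209198, 0.21116162836551666), 86.2458267211914)
```

```bash
cat >> h.py <<'E'
BY=np.radians(-3.6); bx=np.array([np.cos(BY),np.sin(BY),0]); by=np.array([-bx[1],bx[0],0]); bar0=np.array([.4365,.2170,.113]); hinge=bar0+.246*bx-.013*uz
def barpose(b,off=grasp_offset,tilt=0):
    T=np.eye(4); z=-uz*np.cos(tilt)+bx*np.sin(tilt); T[:3,:3]=np.stack([np.cross(np.cross(z,by),z) if 0 else by,np.cross(z,by),z],1); T[:3,3]=np.asarray(b)+off*z; return T
def barat(deg):
    a=np.radians(deg); x,z=.246,.013; return hinge-bx*(x*np.cos(a)-z*np.sin(a))+uz*(x*np.sin(a)+z*np.cos(a))
def show(T0,T1,n):
    S=np.real(expm(logm(np.linalg.inv(T0)@T1)/n)); T=T0
    for i in range(n):
        T=T@S
        if i%4==3: print("  ",T[:3,3].round(3),T[:3,2].round(2))
E
python3 - <<'E'
from h import *
T=pose(); Ta=grip(tool(RX,0),[.39,-.215,.28],A0,0); rows(T,Ta,12); show(T,Ta,12)
Tb=barpose(bar0+.09*uz); rows(Ta,Tb,18); show(Ta,Tb,18); print(Tb.round(3))
E
```

```text
12 x {'tx': 0.0013, 'ty': -0.0003, 'tz': -0.0134, 'rx': 0.0001, 'ry': -0.035, 'rz': -0.0}
   [ 0.409 -0.218  0.199] [ 0.65 -0.03 -0.76]
   [ 0.39  -0.216  0.237] [ 0.27 -0.01 -0.96]
   [ 0.39  -0.215  0.28 ] [-0.17  0.01 -0.99]
18 x {'tx': 0.0245, 'ty': -0.023, 'tz': 0.005, 'rx': -0.0023, 'ry': 0.0024, 'rz': -0.0273}
   [ 0.458 -0.135  0.253] [-0.14 -0.02 -0.99]
   [ 0.495 -0.036  0.229] [-0.1  -0.03 -0.99]
   [0.498 0.07  0.21 ] [-0.05 -0.03 -1.  ]
   [0.465 0.172 0.192] [-0.02 -0.01 -1.  ]
[[ 0.063  0.998  0.     0.436]
 [ 0.998 -0.063 -0.     0.217]
 [ 0.     0.    -1.     0.184]
 [ 0.     0.     0.     1.   ]]
```

servo_tool([
  {"tx": 0.0013,"ty": -0.0003,"tz": -0.0134,"rx": 0,"ry": -0.035,"rz": 0,"claw": 0},
  {"tx": 0.0013,"ty": -0.0003,"tz": -0.0134,"rx": 0,"ry": -0.035,"rz": 0,"claw": 0},
  {"tx": 0.0013,"ty": -0.0003,"tz": -0.0134,"rx": 0,"ry": -0.035,"rz": 0,"claw": 0},
  {"tx": 0.0013,"ty": -0.0003,"tz": -0.0134,"rx": 0,"ry": -0.035,"rz": 0,"claw": 0},
  {"tx": 0.0013,"ty": -0.0003,"tz": -0.0134,"rx": 0,"ry": -0.035,"rz": 0,"claw": 0},
  {"tx": 0.0013,"ty": -0.0003,"tz": -0.0134,"rx": 0,"ry": -0.035,"rz": 0,"claw": 0},
  {"tx": 0.0013,"ty": -0.0003,"tz": -0.0134,"rx": 0,"ry": -0.035,"rz": 0,"claw": 0},
  {"tx": 0.0013,"ty": -0.0003,"tz": -0.0134,"rx": 0,"ry": -0.035,"rz": 0,"claw": 0},
  {"tx": 0.0013,"ty": -0.0003,"tz": -0.0134,"rx": 0,"ry": -0.035,"rz": 0,"claw": 0},
  {"tx": 0.0013,"ty": -0.0003,"tz": -0.0134,"rx": 0,"ry": -0.035,"rz": 0,"claw": 0},
  {"tx": 0.0013,"ty": -0.0003,"tz": -0.0134,"rx": 0,"ry": -0.035,"rz": 0,"claw": 0},
  {"tx": 0,"ty": 0,"tz": 0,"rx": 0,"ry": 0,"rz": 0,"claw": 0},
])

```text
t: 12.22
tcp_pos: [0.394, -0.2147, 0.2579]
tool_rot: [-3.135, 0.046, -0.093]
ft_force: [0.5, -1.1, 0.5]
width: 0.0425
grasp_force: 0.0
```

Run:
```python
from h import *
o=observe(); print(o["q"].round(2),o["tcp_pos"]); T=pose(o); Tb=barpose(bar0+.09*uz); 
Tm=grip(tool(np.radians(40),0),[.40,0,.28],np.radians(4),0); rows(T,Tm,12); show(T,Tm,12); rows(Tm,Tb,12); show(Tm,Tb,12)
```

```text
[-0.79  0.09  1.7   0.05  1.31  0.8 ] [ 0.39398539 -0.21467875  0.25792432]
12 x {'tx': 0.0075, 'ty': -0.0216, 'tz': -0.0024, 'rx': -0.0003, 'ry': -0.0033, 'rz': -0.0193}
   [ 0.413 -0.144  0.267] [ 0.02 -0.   -1.  ]
   [ 0.415 -0.071  0.274] [-0.02 -0.02 -1.  ]
   [0.4  0.   0.28] [-0.05 -0.04 -1.  ]
12 x {'tx': 0.0226, 'ty': -0.0076, 'tz': 0.0092, 'rx': -0.0007, 'ry': 0.0017, 'rz': -0.0215}
   [0.431 0.067 0.246] [-0.03 -0.03 -1.  ]
   [0.444 0.142 0.215] [-0.01 -0.02 -1.  ]
   [0.437 0.217 0.184] [-0.  0. -1.]
```

servo_tool([
  {"tx": 0.0075,"ty": -0.0216,"tz": -0.0024,"rx": -0.0003,"ry": -0.0033,"rz": -0.0193,"claw": 0},
  {"tx": 0.0075,"ty": -0.0216,"tz": -0.0024,"rx": -0.0003,"ry": -0.0033,"rz": -0.0193,"claw": 0},
  {"tx": 0.0075,"ty": -0.0216,"tz": -0.0024,"rx": -0.0003,"ry": -0.0033,"rz": -0.0193,"claw": 0},
  {"tx": 0.0075,"ty": -0.0216,"tz": -0.0024,"rx": -0.0003,"ry": -0.0033,"rz": -0.0193,"claw": 0},
  {"tx": 0.0075,"ty": -0.0216,"tz": -0.0024,"rx": -0.0003,"ry": -0.0033,"rz": -0.0193,"claw": 0},
  {"tx": 0.0075,"ty": -0.0216,"tz": -0.0024,"rx": -0.0003,"ry": -0.0033,"rz": -0.0193,"claw": 0},
  {"tx": 0.0075,"ty": -0.0216,"tz": -0.0024,"rx": -0.0003,"ry": -0.0033,"rz": -0.0193,"claw": 0},
  {"tx": 0.0075,"ty": -0.0216,"tz": -0.0024,"rx": -0.0003,"ry": -0.0033,"rz": -0.0193,"claw": 0},
  {"tx": 0.0075,"ty": -0.0216,"tz": -0.0024,"rx": -0.0003,"ry": -0.0033,"rz": -0.0193,"claw": 0},
  {"tx": 0.0075,"ty": -0.0216,"tz": -0.0024,"rx": -0.0003,"ry": -0.0033,"rz": -0.0193,"claw": 0},
  {"tx": 0.0075,"ty": -0.0216,"tz": -0.0024,"rx": -0.0003,"ry": -0.0033,"rz": -0.0193,"claw": 0},
  {"tx": 0.0075,"ty": -0.0216,"tz": -0.0024,"rx": -0.0003,"ry": -0.0033,"rz": -0.0193,"claw": 0},
])

```text
t: 13.22
tcp_pos: [0.3983, 0.0014, 0.2777]
tool_rot: [2.929, 1.069, -0.095]
ft_force: [0.4, -0.4, 0.5]
width: 0.0427
grasp_force: 0.0
```

servo_tool([
  {"tx": 0.0226,"ty": -0.0076,"tz": 0.0092,"rx": -0.0007,"ry": 0.0017,"rz": -0.0215,"claw": 0},
  {"tx": 0.0226,"ty": -0.0076,"tz": 0.0092,"rx": -0.0007,"ry": 0.0017,"rz": -0.0215,"claw": 0},
  {"tx": 0.0226,"ty": -0.0076,"tz": 0.0092,"rx": -0.0007,"ry": 0.0017,"rz": -0.0215,"claw": 0},
  {"tx": 0.0226,"ty": -0.0076,"tz": 0.0092,"rx": -0.0007,"ry": 0.0017,"rz": -0.0215,"claw": 0},
  {"tx": 0.0226,"ty": -0.0076,"tz": 0.0092,"rx": -0.0007,"ry": 0.0017,"rz": -0.0215,"claw": 0},
  {"tx": 0.0226,"ty": -0.0076,"tz": 0.0092,"rx": -0.0007,"ry": 0.0017,"rz": -0.0215,"claw": 0},
  {"tx": 0.0226,"ty": -0.0076,"tz": 0.0092,"rx": -0.0007,"ry": 0.0017,"rz": -0.0215,"claw": 0},
  {"tx": 0.0226,"ty": -0.0076,"tz": 0.0092,"rx": -0.0007,"ry": 0.0017,"rz": -0.0215,"claw": 0},
  {"tx": 0.0226,"ty": -0.0076,"tz": 0.0092,"rx": -0.0007,"ry": 0.0017,"rz": -0.0215,"claw": -0.2},
  {"tx": 0.0226,"ty": -0.0076,"tz": 0.0092,"rx": -0.0007,"ry": 0.0017,"rz": -0.0215,"claw": -0.2},
  {"tx": 0.0226,"ty": -0.0076,"tz": 0.0092,"rx": -0.0007,"ry": 0.0017,"rz": -0.0215,"claw": -0.2},
  {"tx": 0,"ty": 0,"tz": 0,"rx": 0,"ry": 0,"rz": 0,"claw": -0.2},
])

```text
t: 14.22
tcp_pos: [0.4383, 0.2001, 0.1884]
tool_rot: [-2.356, -2.076, 0.007]
ft_force: [-0.2, -0.8, -0.7]
width: 0.0344
grasp_force: 0.0
```

Run:
```python
from h import *
o=observe(); print(o["q"].round(2),o["tcp_pos"],o["width"]); T=pose(o); Ta=barpose(bar0+.045*uz);Tb=barpose(bar0)
rows(T,Ta,4); rows(Ta,Tb,5)
```

```text
[ 0.19  0.26  1.68 -0.    1.2   0.31] [0.43832635 0.20007662 0.18843834] 0.034398294850976396
4 x {'tx': 0.0052, 'ty': -0.0011, 'tz': 0.0154, 'rx': -0.0003, 'ry': 0.0002, 'rz': -0.005}
5 x {'tx': 0.0, 'ty': 0.0, 'tz': 0.0113, 'rx': 0.0, 'ry': 0.0, 'rz': 0.0}
```

servo_tool([
  {"tx": 0.0052,"ty": -0.0011,"tz": 0.0154,"rx": -0.0003,"ry": 0.0002,"rz": -0.005,"claw": -0.2},
  {"tx": 0.0052,"ty": -0.0011,"tz": 0.0154,"rx": -0.0003,"ry": 0.0002,"rz": -0.005,"claw": -0.2},
  {"tx": 0.0052,"ty": -0.0011,"tz": 0.0154,"rx": -0.0003,"ry": 0.0002,"rz": -0.005,"claw": -0.2},
  {"tx": 0.0052,"ty": -0.0011,"tz": 0.0154,"rx": -0.0003,"ry": 0.0002,"rz": -0.005,"claw": -0.2},
  {"tx": 0,"ty": 0,"tz": 0,"rx": 0,"ry": 0,"rz": 0,"claw": -0.2},
])

```text
t: 14.63
tcp_pos: [0.4369, 0.2146, 0.139]
tool_rot: [2.296, 2.144, -0.003]
ft_force: [-0.1, 0.7, -0.0]
width: 0.0338
grasp_force: 0.0
```

Run:
```python
from h import *
o=observe(); print(o["tcp_pos"],o["width"]); T=pose(o); Tb=barpose(bar0); rows(T,Tb,5)
```

```text
[0.43693422 0.21464353 0.13899899] 0.03380932920312118
5 x {'tx': 0.0006, 'ty': -0.0001, 'tz': 0.0112, 'rx': -0.0001, 'ry': 0.0001, 'rz': -0.0004}
```

servo_tool([
  {"tx": 0.0006,"ty": -0.0001,"tz": 0.0115,"rx": 0,"ry": 0,"rz": -0.0004,"claw": -0.2},
  {"tx": 0.0006,"ty": -0.0001,"tz": 0.0115,"rx": 0,"ry": 0,"rz": -0.0004,"claw": -0.2},
  {"tx": 0.0006,"ty": -0.0001,"tz": 0.0115,"rx": 0,"ry": 0,"rz": -0.0004,"claw": -0.2},
  {"tx": 0.0006,"ty": -0.0001,"tz": 0.0115,"rx": 0,"ry": 0,"rz": -0.0004,"claw": -0.2},
  {"tx": 0.0006,"ty": -0.0001,"tz": 0.0115,"rx": 0,"ry": 0,"rz": -0.0004,"claw": -0.2},
  {"tx": 0,"ty": 0,"tz": 0,"rx": 0,"ry": 0,"rz": 0,"claw": -0.2},
  {"tx": 0,"ty": 0,"tz": 0,"rx": 0,"ry": 0,"rz": 0,"claw": -1},
  {"tx": 0,"ty": 0,"tz": 0,"rx": 0,"ry": 0,"rz": 0,"claw": -1},
  {"tx": 0,"ty": 0,"tz": 0,"rx": 0,"ry": 0,"rz": 0,"claw": -1},
  {"tx": 0,"ty": 0,"tz": 0,"rx": 0,"ry": 0,"rz": 0,"claw": -1},
  {"tx": 0,"ty": 0,"tz": 0,"rx": 0,"ry": 0,"rz": 0,"claw": -1},
], force=40)

```text
t: 15.55
tcp_pos: [0.4337, 0.2182, 0.0947]
tool_rot: [-2.285, -2.15, 0.014]
ft_force: [-22.4, 0.6, 13.5]
width: 0.0125
grasp_force: 39.2
```

```bash
cat > lid.py <<'E'
from h import *
import sys
o=observe(); T=pose(o); G=T[:3,3]-grasp_offset*T[:3,2]; d=G-hinge
ang=np.degrees(np.arctan2(d[2],-(d@bx))-np.arctan2(.013,.246))
print("grasp",G.round(4),"bar0 diff",(G-bar0).round(4),"ang",ang.round(1),"rad",np.hypot(d[2],d@bx).round(4),"w",o["width"],"f",o["ft_force"].round(1),o["grasp_force"])
for a in sys.argv[1:]:
    Tn=barpose(barat(float(a))+G*0); T=rows(T,Tn,3)
E
python3 lid.py 5 10 15
```

```text
grasp [0.4339 0.2182 0.1134] bar0 diff [-0.0026  0.0012  0.0004] ang 0.1 rad 0.249 w 0.012546398233919643 f [-22.4   0.6  13.5] 39.19138044118881
3 x {'tx': -0.0004, 'ty': 0.002, 'tz': -0.0087, 'rx': -0.001, 'ry': 0.0004, 'rz': 0.0002}
3 x {'tx': 0.0, 'ty': 0.0016, 'tz': -0.0088, 'rx': 0.0, 'ry': 0.0, 'rz': 0.0}
3 x {'tx': 0.0, 'ty': 0.0024, 'tz': -0.0086, 'rx': 0.0, 'ry': 0.0, 'rz': 0.0}
```

```bash
sed -i 's/bar0=np.array(\[.*\]); hinge/bar0=np.array([.4335,.2180,.113]); hinge/' h.py; python3 lid.py 5 10 15
```

```text
grasp [0.4339 0.2182 0.1134] bar0 diff [0.0004 0.0002 0.0004] ang 0.1 rad 0.246 w 0.012546398233919643 f [-22.4   0.6  13.5] 39.19138044118881
3 x {'tx': -0.0001, 'ty': 0.0007, 'tz': -0.0087, 'rx': -0.001, 'ry': 0.0004, 'rz': 0.0002}
3 x {'tx': 0.0, 'ty': 0.0016, 'tz': -0.0088, 'rx': 0.0, 'ry': 0.0, 'rz': 0.0}
3 x {'tx': 0.0, 'ty': 0.0024, 'tz': -0.0086, 'rx': 0.0, 'ry': 0.0, 'rz': 0.0}
```

Relieve the sideways load by about 2.5 mm, then start the arc.

servo_tool([
  {"tx": 0,"ty": -0.0015,"tz": -0.001,"rx": 0,"ry": 0,"rz": 0,"claw": -1},
  {"tx": 0,"ty": -0.0015,"tz": -0.001,"rx": 0,"ry": 0,"rz": 0,"claw": -1},
  {"tx": 0,"ty": 0.0006,"tz": -0.0087,"rx": 0,"ry": 0,"rz": 0,"claw": -1},
  {"tx": 0,"ty": 0.0008,"tz": -0.0087,"rx": 0,"ry": 0,"rz": 0,"claw": -1},
  {"tx": 0,"ty": 0.001,"tz": -0.0087,"rx": 0,"ry": 0,"rz": 0,"claw": -1},
  {"tx": 0,"ty": 0,"tz": 0,"rx": 0,"ry": 0,"rz": 0,"claw": -1},
  {"tx": 0,"ty": 0,"tz": 0,"rx": 0,"ry": 0,"rz": 0,"claw": -1},
])

```text
t: 16.13
tcp_pos: [0.4359, 0.218, 0.1175]
tool_rot: [-2.288, -2.153, 0.006]
ft_force: [-8.2, 0.7, -2.4]
width: 0.0125
grasp_force: 39.2
```

```bash
python3 lid.py 10 15 20 25
```

```text
grasp [0.4359 0.2181 0.1362] bar0 diff [0.0024 0.0001 0.0232] ang 5.4 rad 0.2463 w 0.012451111962186848 f [-8.2  0.7 -2.4] 39.204851388931274
3 x {'tx': -0.0001, 'ty': 0.0015, 'tz': -0.008, 'rx': -0.0003, 'ry': 0.0003, 'rz': 0.0002}
3 x {'tx': 0.0, 'ty': 0.0024, 'tz': -0.0086, 'rx': 0.0, 'ry': 0.0, 'rz': 0.0}
3 x {'tx': 0.0, 'ty': 0.0031, 'tz': -0.0084, 'rx': 0.0, 'ry': 0.0, 'rz': 0.0}
3 x {'tx': 0.0, 'ty': 0.0039, 'tz': -0.0081, 'rx': 0.0, 'ry': 0.0, 'rz': 0.0}
```

servo_tool([
  {"tx": 0,"ty": 0.0008,"tz": -0.008,"rx": 0,"ry": 0,"rz": 0,"claw": -1},
  {"tx": 0,"ty": 0.001,"tz": -0.008,"rx": 0,"ry": 0,"rz": 0,"claw": -1},
  {"tx": 0,"ty": 0.0014,"tz": -0.008,"rx": 0,"ry": 0,"rz": 0,"claw": -1},
  {"tx": 0,"ty": 0.0021,"tz": -0.0086,"rx": 0,"ry": 0,"rz": 0,"claw": -1},
  {"tx": 0,"ty": 0.0024,"tz": -0.0086,"rx": 0,"ry": 0,"rz": 0,"claw": -1},
  {"tx": 0,"ty": 0.0026,"tz": -0.0086,"rx": 0,"ry": 0,"rz": 0,"claw": -1},
  {"tx": 0,"ty": 0.0029,"tz": -0.0084,"rx": 0,"ry": 0,"rz": 0,"claw": -1},
  {"tx": 0,"ty": 0.0031,"tz": -0.0084,"rx": 0,"ry": 0,"rz": 0,"claw": -1},
  {"tx": 0,"ty": 0.0033,"tz": -0.0084,"rx": 0,"ry": 0,"rz": 0,"claw": -1},
  {"tx": 0,"ty": 0,"tz": 0,"rx": 0,"ry": 0,"rz": 0,"claw": -1},
])

```text
t: 16.97
tcp_pos: [0.4523, 0.2169, 0.1789]
tool_rot: [2.287, 2.151, -0.004]
ft_force: [-10.4, -2.8, 0.5]
width: 0.0126
grasp_force: 39.2
```

```bash
python3 lid.py 25 30 35 40
```

```text
grasp [0.4524 0.217  0.1976] bar0 diff [ 0.0189 -0.001   0.0846] ang 20.2 rad 0.2472 w 0.012635178155993207 f [-10.4  -2.8   0.5] 39.23366904258728
3 x {'tx': -0.0001, 'ty': 0.004, 'tz': -0.0075, 'rx': -0.0, 'ry': 0.0003, 'rz': 0.0002}
3 x {'tx': 0.0, 'ty': 0.0045, 'tz': -0.0077, 'rx': 0.0, 'ry': 0.0, 'rz': 0.0}
3 x {'tx': -0.0, 'ty': 0.0052, 'tz': -0.0073, 'rx': 0.0, 'ry': 0.0, 'rz': 0.0}
3 x {'tx': -0.0, 'ty': 0.0058, 'tz': -0.0068, 'rx': 0.0, 'ry': 0.0, 'rz': 0.0}
```

servo_tool([
  {"tx": 0,"ty": 0.0032,"tz": -0.008,"rx": 0,"ry": 0,"rz": 0,"claw": -1},
  {"tx": 0,"ty": 0.0035,"tz": -0.0079,"rx": 0,"ry": 0,"rz": 0,"claw": -1},
  {"tx": 0,"ty": 0.0038,"tz": -0.0078,"rx": 0,"ry": 0,"rz": 0,"claw": -1},
  {"tx": 0,"ty": 0.0042,"tz": -0.0077,"rx": 0,"ry": 0,"rz": 0,"claw": -1},
  {"tx": 0,"ty": 0.0045,"tz": -0.0077,"rx": 0,"ry": 0,"rz": 0,"claw": -1},
  {"tx": 0,"ty": 0.0047,"tz": -0.0076,"rx": 0,"ry": 0,"rz": 0,"claw": -1},
  {"tx": 0,"ty": 0.005,"tz": -0.0074,"rx": 0,"ry": 0,"rz": 0,"claw": -1},
  {"tx": 0,"ty": 0.0052,"tz": -0.0073,"rx": 0,"ry": 0,"rz": 0,"claw": -1},
  {"tx": 0,"ty": 0.0054,"tz": -0.0072,"rx": 0,"ry": 0,"rz": 0,"claw": -1},
  {"tx": 0,"ty": 0.0056,"tz": -0.007,"rx": 0,"ry": 0,"rz": 0,"claw": -1},
  {"tx": 0,"ty": 0.0058,"tz": -0.0068,"rx": 0,"ry": 0,"rz": 0,"claw": -1},
  {"tx": 0,"ty": 0,"tz": 0,"rx": 0,"ry": 0,"rz": 0,"claw": -1},
])

```text
t: 17.97
tcp_pos: [0.4925, 0.2142, 0.2462]
tool_rot: [2.287, 2.151, -0.005]
ft_force: [-18.6, -6.2, 10.7]
width: 0.0124
grasp_force: 39.5
```

```bash
python3 lid.py 45 50 55 60
```

```text
grasp [0.4925 0.2143 0.2649] bar0 diff [ 0.059  -0.0037  0.1519] ang 38.4 rad 0.2493 w 0.01237310040965651 f [-18.6  -6.2  10.7] 39.48499917984009
3 x {'tx': 0.0, 'ty': 0.0092, 'tz': -0.0076, 'rx': -0.0, 'ry': 0.0004, 'rz': 0.0002}
3 x {'tx': 0.0, 'ty': 0.0069, 'tz': -0.0057, 'rx': 0.0, 'ry': 0.0, 'rz': 0.0}
3 x {'tx': 0.0, 'ty': 0.0074, 'tz': -0.0051, 'rx': 0.0, 'ry': 0.0, 'rz': 0.0}
3 x {'tx': 0.0, 'ty': 0.0078, 'tz': -0.0044, 'rx': 0.0, 'ry': 0.0, 'rz': 0.0}
```

```bash
sed -i 's/hinge=bar0+.246\*bx-.013\*uz/hinge=bar0+.246*bx-.013*uz+.006*uz/' h.py; python3 lid.py 41 45 50 55 60
```

```text
grasp [0.4925 0.2143 0.2649] bar0 diff [ 0.059  -0.0037  0.1519] ang 37.4 rad 0.2453 w 0.01237310040965651 f [-18.6  -6.2  10.7] 39.48499917984009
3 x {'tx': 0.0, 'ty': 0.0041, 'tz': -0.0051, 'rx': -0.0, 'ry': 0.0004, 'rz': 0.0002}
3 x {'tx': 0.0, 'ty': 0.0052, 'tz': -0.005, 'rx': 0.0, 'ry': 0.0, 'rz': 0.0}
3 x {'tx': 0.0, 'ty': 0.0069, 'tz': -0.0057, 'rx': 0.0, 'ry': 0.0, 'rz': 0.0}
3 x {'tx': 0.0, 'ty': 0.0074, 'tz': -0.0051, 'rx': 0.0, 'ry': 0.0, 'rz': 0.0}
3 x {'tx': 0.0, 'ty': 0.0078, 'tz': -0.0044, 'rx': 0.0, 'ry': 0.0, 'rz': 0.0}
```

servo_tool([
  {"tx": 0.0002,"ty": 0.0035,"tz": -0.0063,"rx": 0,"ry": 0,"rz": 0,"claw": -1},
  {"tx": 0.0002,"ty": 0.0035,"tz": -0.0063,"rx": 0,"ry": 0,"rz": 0,"claw": -1},
  {"tx": 0.0002,"ty": 0.0037,"tz": -0.0061,"rx": 0,"ry": 0,"rz": 0,"claw": -1},
  {"tx": 0,"ty": 0.005,"tz": -0.0052,"rx": 0,"ry": 0,"rz": 0,"claw": -1},
  {"tx": 0,"ty": 0.0052,"tz": -0.005,"rx": 0,"ry": 0,"rz": 0,"claw": -1},
  {"tx": 0,"ty": 0.0054,"tz": -0.0048,"rx": 0,"ry": 0,"rz": 0,"claw": -1},
  {"tx": 0,"ty": 0,"tz": 0,"rx": 0,"ry": 0,"rz": 0,"claw": -1},
])

```text
t: 18.55
tcp_pos: [0.5158, 0.2126, 0.2712]
tool_rot: [2.286, 2.147, -0.001]
ft_force: [0.1, -7.1, -5.7]
width: 0.0123
grasp_force: 39.5
```

```bash
python3 lid.py 48 52 56 60
```

```text
grasp [0.5157 0.2126 0.2899] bar0 diff [ 0.0822 -0.0054  0.1769] ang 45.3 rad 0.2462 w 0.01231601365578945 f [ 0.1 -7.1 -5.7] 39.4656103849411
3 x {'tx': 0.0001, 'ty': 0.0036, 'tz': -0.0031, 'rx': 0.0004, 'ry': 0.0005, 'rz': 0.0}
3 x {'tx': 0.0, 'ty': 0.0057, 'tz': -0.0043, 'rx': 0.0, 'ry': 0.0, 'rz': 0.0}
3 x {'tx': -0.0, 'ty': 0.006, 'tz': -0.0039, 'rx': 0.0, 'ry': 0.0, 'rz': 0.0}
3 x {'tx': 0.0, 'ty': 0.0063, 'tz': -0.0035, 'rx': 0.0, 'ry': 0.0, 'rz': 0.0}
```

servo_tool([
  {"tx": 0.0002,"ty": 0.0037,"tz": -0.0032,"rx": 0,"ry": 0,"rz": 0,"claw": -1},
  {"tx": 0.0002,"ty": 0.0037,"tz": -0.0031,"rx": 0,"ry": 0,"rz": 0,"claw": -1},
  {"tx": 0,"ty": 0.0037,"tz": -0.003,"rx": 0,"ry": 0,"rz": 0,"claw": -1},
  {"tx": 0,"ty": 0.0056,"tz": -0.0044,"rx": 0,"ry": 0,"rz": 0,"claw": -1},
  {"tx": 0,"ty": 0.0057,"tz": -0.0043,"rx": 0,"ry": 0,"rz": 0,"claw": -1},
  {"tx": 0,"ty": 0.0058,"tz": -0.0042,"rx": 0,"ry": 0,"rz": 0,"claw": -1},
  {"tx": 0,"ty": 0.0059,"tz": -0.004,"rx": 0,"ry": 0,"rz": 0,"claw": -1},
  {"tx": 0,"ty": 0.006,"tz": -0.0039,"rx": 0,"ry": 0,"rz": 0,"claw": -1},
  {"tx": 0,"ty": 0.0061,"tz": -0.0038,"rx": 0,"ry": 0,"rz": 0,"claw": -1},
  {"tx": 0,"ty": 0,"tz": 0,"rx": 0,"ry": 0,"rz": 0,"claw": -1},
])

```text
t: 19.38
tcp_pos: [0.5523, 0.2101, 0.2994]
tool_rot: [2.286, 2.146, -0.002]
ft_force: [-4.2, -10.4, 1.2]
width: 0.0124
grasp_force: 39.6
```

```bash
cat > ang.py <<'E'
from h import *
# true lid angle from the depth images: plane fit of the lid's top
for n in("scene","top"):
    c=capture(n); P=world(c).reshape(-1,3); d=P-(hinge-.006*uz); x=d@bx; y=d@by
    m=(x>-.16)&(x<.03)&(d[:,2]>.06)&(d[:,2]<.26)&(abs(y)<.18)&(c["range_z"].ravel()>0)
    Q=np.c_[x,d[:,2]][m]
    best=None; rng=np.random.default_rng(0)
    for _ in range(300):
        a,b=Q[rng.integers(len(Q),size=2)]; t=b-a; L=np.linalg.norm(t)
        if L<.05: continue
        nrm=np.array([-t[1],t[0]])/L; k=abs((Q-a)@nrm)<.003
        if best is None or k.sum()>best.sum(): best=k
    q=Q[best]; v=np.linalg.svd(q-q.mean(0))[2][0]; print(n,best.sum(),len(Q),"lid angle",np.degrees(np.arctan2(abs(v[1]),-v[0]*np.sign(v[1]))))
cv2.imwrite("pics/s3.png",capture("scene")["frame"])
E
python3 lid.py 60; python3 ang.py
```

```text
grasp [0.5522 0.2102 0.318 ] bar0 diff [ 0.1187 -0.0078  0.205 ] ang 56.1 rad 0.2472 w 0.012357704869168847 f [ -4.2 -10.4   1.2] 39.57552909851074
3 x {'tx': 0.0002, 'ty': 0.0063, 'tz': -0.0031, 'rx': 0.0004, 'ry': 0.0006, 'rz': -0.0}
scene 10561 12265 lid angle 55.866325113298785
top 2850 4008 lid angle 55.44135919269335
```

servo_tool([
  {"tx": -0.0005,"ty": 0.0063,"tz": -0.0035,"rx": 0,"ry": 0,"rz": 0,"claw": -1},
  {"tx": -0.0005,"ty": 0.0063,"tz": -0.0034,"rx": 0,"ry": 0,"rz": 0,"claw": -1},
  {"tx": -0.0005,"ty": 0.0064,"tz": -0.0033,"rx": 0,"ry": 0,"rz": 0,"claw": -1},
  {"tx": -0.0005,"ty": 0.0014,"tz": -0.0007,"rx": 0,"ry": 0,"rz": 0,"claw": -1},
  {"tx": 0,"ty": 0,"tz": 0,"rx": 0,"ry": 0,"rz": 0,"claw": -1},
  {"tx": 0,"ty": 0,"tz": 0,"rx": 0,"ry": 0,"rz": 0,"claw": -1},
  {"tx": 0,"ty": 0,"tz": 0,"rx": 0,"ry": 0,"rz": 0,"claw": -1},
  {"tx": 0,"ty": 0,"tz": 0,"rx": 0,"ry": 0,"rz": 0,"claw": -1},
], force=60)

```text
t: 20.2
tcp_pos: [0.5675, 0.2089, 0.3082]
tool_rot: [2.286, 2.149, 0.0]
ft_force: [-5.4, -3.2, 3.7]
width: 0.012
grasp_force: 59.0
```

```bash
python3 lid.py; python3 ang.py
```

```text
grasp [0.5674 0.209  0.3269] bar0 diff [ 0.1339 -0.009   0.2139] ang 60.1 rad 0.2476 w 0.01197146530836324 f [-5.4 -3.2  3.7] 59.02281939983368
scene 10741 12455 lid angle 59.92355679154414
top 2345 3477 lid angle 59.498392342950844
```

View pics/s3.png

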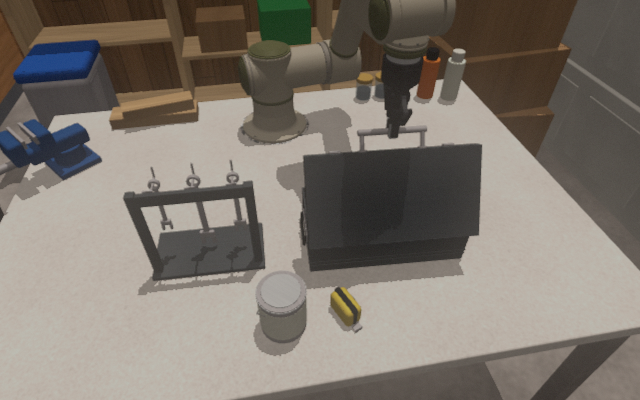

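The view shows the lid held open at about 60° with the gripper on the bar (393,130). All three wrenches are hanging (middle ring at 193,181), and the tin and tape measure are untouched.

```bash
python3 -c "
from workcell import *
o=observe(); print(abs(o['joint_velocities']).max()); print(sign_off())"
```

```text
0.0017181267564616211
the job is handed in; nothing more can be done
None
```

The big wrench hangs on the middle hook between the two smaller ones, and the arm is holding the toolbox lid steady at about 60°; I handed the job in at about 20 s of the 72 s allowed, with nothing else disturbed.

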